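# Pack a batch of cassettes into the transit carrier and clamp the retaining bar over them

### The arm

A 6-joint arm with a two-finger parallel gripper is mounted at the origin on a cart in front of the work surface, level with it; the furniture and walls round the work are solid. World frame = base frame: x ahead of the robot, y to its left, z up, the work surface at z = 0. Lengths are in m, angles in degrees, forces in N, time in s.
With the tool pointing down it reaches from about 0.275 to 0.725 m from the base axis. Payload 15.9 kg.
Tool frame: the origin (TCP) lies at the very end of the fingers, on their centre line; the grasp point (between the pads) lies 19 mm behind it; z points along the fingers, y is the line along which they close (so a half turn about z gives the same grasp; the last joint's range is limited). The gripper opens to 85 mm and grips with 20 to 120 N. Pads are 22 mm wide; open, the fingers measure 114 mm over their backs; the gripper's body (76 mm by 85 mm) begins 54 mm behind the grasp point. The pads swing forward as they close: fully open they stand 13 mm farther back than shut.
Start: joints at [66.119, 12.198, -1.971, 75.831, 0, 90], TCP at [0.202, 0.457, 0.231] pointing down, gripper open.
Joint ranges: [-170.91, 170.91], [-42.67, 98.43], [-65.05, 77.54], [-120.47, 116.71], [-90, 82.35], [-180, 180]. Speed limits (degrees/s): [108.29, 108.29, 136.94, 147.25, 180, 180].

### API

Orientations are given as a 3x3 rotation matrix whose columns are the frame's x, y, z axes.
In Python, from workcell import ctrl, snapshot, calibration, workorder, finder gives the robot as it stands.
- The arm moves only by the tool drive_tool, never from a script. Its argument "plan" is a list of rows, each a list of 2 entries, a list of its own where there are three numbers: the shift along the tool's x, y, z in m, then the turn about the tool's z in rad. In form: [[[tx, ty, tz], twist], ...]. A call has 1 to 20 rows; each row is the pose to reach, as a shift and turn from the pose commanded when the call began, along the tool's axes at that moment; what a row does not reach only later rows make up. A row lasts 1/10 s, in which the tool goes at most 50 mm and 8.59 degrees, less where a joint would pass 70% of its speed; a pose out of reach is approached as far as the arm can. A call with a gripper value outside its range is refused whole. "gripper" is the closure in counts, from 0 (fully open) to 255 (shut), set as the call begins (left out, the last holds). The fingers move at their own pace and stop on an object; "newtons" is the grip in N (left out, the last holds). Time passes only in rows, so rows that repeat a pose let the fingers close. It gives the time, the measured TCP pose, the force, the opening and the grip force at its end, in the units of the state.
- ctrl.sense(): the state, without advancing time (a new reading comes with each control period).
- snapshot(name): name is "side" or "top" or "wrist"; returns the picture (400x640x3 uint8, red, green, blue); there is no depth.
- calibration(name): a dict with "intrinsics" (3x3 intrinsics, pixels), "dist" ([k1, k2, p1, p2, k3] as OpenCV has them; the pictures are not rectified), "rvec" (rotation vector, rad) and "tvec" (3), from world to camera coordinates, as OpenCV has them. Camera axes: x right, y down, z forward; pixel columns grow to the right and rows downward; lengths in m; the calibration is good to about 2 mm. A picture is of the moment at which its call begins: read the wrist's pose just before it. calibration takes no time and is no camera call; for the wrist camera it gives the pose at the moment of the call.
- workorder.sign_off(): hands the job in; it is judged then, once.
Trained networks look in the newest picture that a camera, given by its name, has taken for a name from the list of things; names that differ only in an ending like _2 or _b are one class to them, and where a whole thing is asked for, a point or a joint stands for the part that bears it (a point fixed in the world has none). Each returns a list of dicts, best first, with "p" (0 to 1); they miss things now and then, are a little off and sometimes report something else, mostly with a low value. They report only what shows in the picture. A call takes as long as a camera call.
- finder.boxes_of(camera, thing): "extent" ([left, top, right, bottom] in pixels, round what is visible of it).
- finder.silhouettes(camera, thing): "region" (400x640 bool, what is visible of it) and "extent" ([left, top, right, bottom] in pixels, round what is visible of it).
- finder.landmark_of(camera, thing): "position" ([column, row] in pixels: a listed point, or the origin of a listed thing).
The state is a dict: "clock": time; "q": joint angles; "joint_vel": joint speeds; "effort": joint torques, N m; "ee_pos": TCP position; "ee_rot": TCP orientation; "contact_force": force on the tool from outside, world axes, zero at the start; "wrist_torque": the same for the moment, N m; "finger_gap": opening from 0.0 (shut) to 1.0 (fully open); "grip_force": force on a finger pad.
Only numpy, scipy, OpenCV 4.12 (cv2) and the standard library are available. Lean on these libraries where they do the work, as an engineer would, in place of code of your own. Each camera call takes 0.05 s, during which the arm holds its last target. There are 200 camera calls.

### The job

Get the blue cassettes that lie singly on the clear desk between the heaps and the plywood transit carrier ready for the courier: lay each one flat in a bay of its own in the carrier, then lay the aluminium retaining bar over them so that both its end tongues sit right down in the two saddles, and throw both red-handled toggle clamps shut onto the tongues. The clamps have to be thrown open before loading; leave the brown bottle and the swab tub where they are.

Things in the scene. Friction and masses are not known exactly. Their poses are not given: they have to be found in the camera images.
- carrier: Plywood carrier, fast on the desk: board 196 (x) x 268 (y) x 10 mm, four bays centred at x = +-56, y = +-60 mm. Origin: centre of its underside. In the lane between the rows of bays, from |y| = 90 to 113 mm, stand two aluminium saddles, each a 24 mm wide U (37 mm outside) open at the top, seat 30.5 mm above the desk, cheeks 8 mm higher. Just outside each saddle a toggle clamp pivots.
- bay_1 (a point): Centre of the felt floor of bay 1 (-x, +y quarter of the carrier), 10 mm above the desk. Takes one cassette flat, its 108 mm side along the carrier's y, with about 3 mm of play all round. Bounded by 6 mm high ribs and corner blocks; both long sides are open for fingers over the middle 64 mm; 44 mm stays free between cassettes facing each other across the middle lane.
- bay_2 (a point): Centre of the felt floor of bay 2 (-x, -y quarter of the carrier), 10 mm above the desk. Takes one cassette flat, its 108 mm side along the carrier's y, with about 3 mm of play all round. Bounded by 6 mm high ribs and corner blocks; both long sides are open for fingers over the middle 64 mm; 44 mm stays free between cassettes facing each other across the middle lane.
- bay_3 (a point): Centre of the felt floor of bay 3 (+x, +y quarter of the carrier), 10 mm above the desk. Takes one cassette flat, its 108 mm side along the carrier's y, with about 3 mm of play all round. Bounded by 6 mm high ribs and corner blocks; both long sides are open for fingers over the middle 64 mm; 44 mm stays free between cassettes facing each other across the middle lane.
- bay_4 (a point): Centre of the felt floor of bay 4 (+x, -y quarter of the carrier), 10 mm above the desk. Takes one cassette flat, its 108 mm side along the carrier's y, with about 3 mm of play all round. Bounded by 6 mm high ribs and corner blocks; both long sides are open for fingers over the middle 64 mm; 44 mm stays free between cassettes facing each other across the middle lane.
- clamp_left (a joint): Toggle clamp at the left (+y) end, rad. 0: shut on the bar's tongue, arm level, pointing to the carrier's middle; -0.12: shut with no bar; grows as the arm swings up and outward to its stop, 1.75. Sprung over a dead centre at about 0.96: let go beyond it goes fully open, below it snaps shut, pressing with 5 N. Found shut. Shut, it blocks the saddle and overhangs the bays.
- clamp_right (a joint): Toggle clamp at the right (-y) end, rad. 0: shut on the bar's tongue, arm level, pointing to the carrier's middle; -0.12: shut with no bar; grows as the arm swings up and outward to its stop, 1.75. Sprung over a dead centre at about 0.96: let go beyond it goes fully open, below it snaps shut, pressing with 5 N. Found shut. Shut, it blocks the saddle and overhangs the bays.
- clamp_left_grip (a point): Centre of the left clamp's red T-grip, a bar of 11 mm diameter and 28 mm length along the carrier's x (parallel to the hinge); it moves with the clamp, 50.6 mm from the hinge. Shut, it lies 48 mm inward of the hinge and 16 mm above it; fully open, 24 mm outward of it and 44 mm above. Moving it takes about 2 N here.
- clamp_right_grip (a point): Centre of the right clamp's red T-grip, a bar of 11 mm diameter and 28 mm length along the carrier's x (parallel to the hinge); it moves with the clamp, 50.6 mm from the hinge. Shut, it lies 48 mm inward of the hinge and 16 mm above it; fully open, 24 mm outward of it and 44 mm above. Moving it takes about 2 N here.
- clamp_left_hinge (a point): Hinge axis of the left clamp (axis along the carrier's x), 44 mm above the desk, +122 mm along the carrier's y.
- clamp_right_hinge (a point): Hinge axis of the right clamp (axis along the carrier's x), 44 mm above the desk, -122 mm along the carrier's y.
- bar: Aluminium retaining bar, 160 g, lying pads down: plate 64 (x) x 173 (y) x 6 mm, a tongue 20 mm wide and 6 mm thick at each end (225 mm overall), 2 mm rubber strips under the plate; black upright grip on top, 14 (x) x 66 (y) mm, top at z = 32 mm. Origin: middle, underside of the strips; tongue underside at z = 2 mm. Seated (either way round): origin 28.5 mm above the desk, 1.5 mm over the cassettes, 2 mm play sideways, 3 mm lengthways.
- tape_a: Blue-carded cassette in its case, a flat box 69 mm (x) x 108 mm (y) x 17 mm, about 60 g, lying flat on the desk, label up. Origin: centre of the underside; z is its thickness. It may be absent. It can be gripped across the 69 mm.
- tape_b: Blue-carded cassette in its case, a flat box 69 mm (x) x 108 mm (y) x 17 mm, about 60 g, lying flat on the desk, label up. Origin: centre of the underside; z is its thickness. It may be absent. It can be gripped across the 69 mm.
- tape_c: Blue-carded cassette in its case, a flat box 69 mm (x) x 108 mm (y) x 17 mm, about 60 g, lying flat on the desk, label up. Origin: centre of the underside; z is its thickness. It may be absent. It can be gripped across the 69 mm.
- tape_d: Blue-carded cassette in its case, a flat box 69 mm (x) x 108 mm (y) x 17 mm, about 60 g, lying flat on the desk, label up. Origin: centre of the underside; z is its thickness. It may be absent. It can be gripped across the 69 mm.
- bottle: Bystander: small brown bottle with a white cap, 34 mm wide, 88 mm tall, at the left.
- tub: Bystander: white swab tub with a blue lid, 50 mm wide, 56 mm tall, at the left.

How it is judged:
By the outcome, as a careful person would: the job done as asked, in the order asked, and still so for the second after the job is handed in, with the robot touching nothing.
Of tape_a, tape_b, tape_c, tape_d only 2 to 4 are there at a start; the rules pass over those that are not, and their reading is None.
At some moment in a run one of tape_a, tape_b, tape_c, tape_d, bar may be knocked a few centimetres aside while the robot is not near it.
Once in a run the grip may slacken for a moment while it holds something.
It also fails if it takes over 210 s, if anything falls off the work surface, if the arm or the gripper's body presses on something with over 40 N, if the wrist force passes 120 N, or if a joint passes its speed limit or range.

## Working session

There is one attempt and no reset: what is moved stays moved. The work goes in short steps, Python scripts to look and compute and a tool call to move; the robot and the scene stay as the last step left them, time stands still between calls to the robot, and variables do not carry over. Pictures are saved under pics/ and viewed, at most 14 in all, crops included, and the job is handed in when it is done.

Besides the shell and the picture viewer there is one more tool, called after "Request:" as a command line: name --argument value ..., lists and objects as JSON in quotes. drive_tool: Moves the arm, as the interface text tells. Its arguments: {"type":"object","properties":{"plan":{"type":"array","items":{"type":"array"}},"gripper":{"type":"number"},"newtons":{"type":"number"}},"required":["plan"]}

```bash
mkdir -p pics; ls; python3 - <<'E'
from workcell import ctrl,snapshot,calibration,finder
import cv2
print(ctrl.sense())
for n in("top","side"):
    im=snapshot(n); cv2.imwrite(f"pics/{n}0.png",im[:,:,::-1])
    c=calibration(n); print(n,c)
    for t in("tape_a","bar","carrier","clamp_left_grip","clamp_left_hinge","bay_1","bottle","tub"):
        print(n,t,[(round(d["p"],2),[round(float(v)) for v in d["position"]]) for d in finder.landmark_of(n,t)])
E
```

```text
pics
{'clock': 0.0, 'q': array([ 6.61184491e+01,  1.22251362e+01, -2.00815789e+00,  7.58322437e+01,
       -1.62797926e-03,  9.00023164e+01]), 'joint_vel': array([-0.10355845,  0.22343492,  0.04482229, -0.01951431, -0.05946113,
       -0.15128666]), 'effort': array([ 5.21826787e-04, -6.86165071e+01,  4.87118697e+01,  1.73841702e-02,
       -2.78662073e-04, -6.37005030e-06]), 'ee_pos': array([0.20229134, 0.45687133, 0.23081384]), 'ee_rot': array([[-9.14368007e-01,  4.04883881e-01, -4.37103540e-04],
       [ 4.04884116e-01,  9.14367396e-01, -1.05742182e-03],
       [-2.84598244e-05, -1.14384896e-03, -9.99999345e-01]]), 'contact_force': array([-0.00071614, -0.49537479, -0.2820124 ]), 'wrist_torque': array([ 0.00697552,  0.00144628, -0.00802501]), 'grip_force': 0.0, 'finger_gap': 0.9944438433375298}
top {'intrinsics': array([[404.27955331,   0.        , 318.20379033],
       [  0.        , 404.27955331, 197.60928944],
       [  0.        ,   0.        ,   1.        ]]), 'dist': array([-0.09870256,  0.        ,  0.        ,  0.        ,  0.        ]), 'rvec': array([ 2.1342621 , -2.140866
[... 464 characters left out ...]
 214])]
top tub [(0.82, [201, 205]), (0.44, [424, 208])]
side {'intrinsics': array([[463.08543438,   0.        , 321.18133748],
       [  0.        , 463.08543438, 208.0109393 ],
       [  0.        ,   0.        ,   1.        ]]), 'dist': array([-0.1078155,  0.       ,  0.       ,  0.       ,  0.       ]), 'rvec': array([ 0.72678243, -2.34645772,  1.40576995]), 'tvec': array([0.47276431, 0.19734629, 1.01879024])}
side tape_a [(0.68, [303, 242]), (0.59, [338, 252]), (0.56, [330, 224]), (0.55, [364, 229])]
side bar [(0.87, [299, 298])]
side carrier []
side clamp_left_grip []
side clamp_left_hinge []
side bay_1 [(0.85, [386, 184])]
side bottle [(0.65, [250, 294])]
side tub [(0.57, [220, 312])]
```

View pics/top0.png

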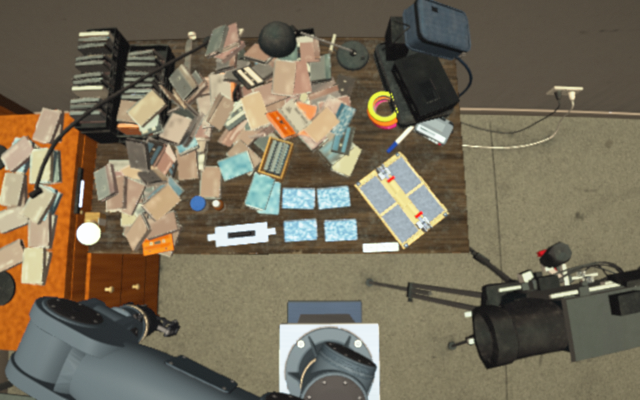

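View pics/side0.png

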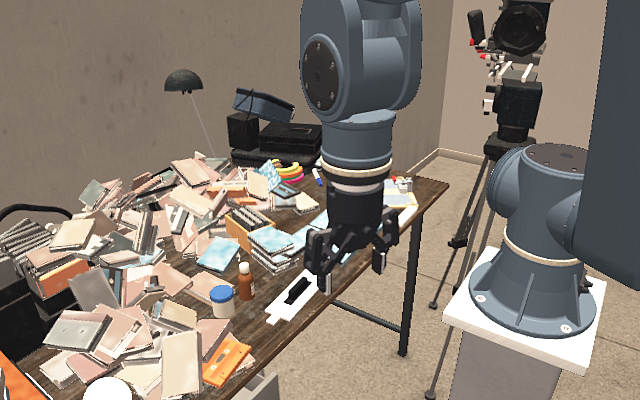

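The top view shows four single blue cassettes near (299,198), (333,197), (300,230) and (340,230). The bar is at (240,235), and the carrier is rotated, around (402,200). Next I'll write helpers and get coarse poses.

```bash
cat > h.py <<'E'
from workcell import ctrl,snapshot,calibration,workorder,finder
import numpy as np, cv2
def unproj(c,px,z):
    px=np.asarray(px,float).reshape(-1,1,2)
    u=cv2.undistortPoints(px,c["intrinsics"],np.array(c["dist"])).reshape(-1,2)
    R=cv2.Rodrigues(np.array(c["rvec"]))[0]; o=-R.T@np.array(c["tvec"]).ravel()
    d=np.c_[u,np.ones(len(u))]@R
    return (o+d*((z-o[2])/d[:,2])[:,None])[:,:2]
def proj(c,P):
    return cv2.projectPoints(np.asarray(P,float).reshape(-1,3),np.array(c["rvec"]),np.array(c["tvec"]),c["intrinsics"],np.array(c["dist"]))[0].reshape(-1,2)
def rect(c,mask,z):
    "centre, direction (deg) of the long side, sizes of a silhouette seen at height z"
    m=mask.astype(np.uint8); k=max(cv2.findContours(m,0,cv2.CHAIN_APPROX_NONE)[0],key=cv2.contourArea)
    w=unproj(c,k.reshape(-1,2),z)
    (cx,cy),(a,b),t=cv2.minAreaRect((w*1000).astype(np.float32))
    if a<b: a,b,t=b,a,t+90
    return cx/1000,cy/1000,(t+90)%180-90,a,b
def go(xyz,ydir=None,s=None):
    "tool shift and twist (rad) bringing TCP to xyz, tool y along the world angle ydir (deg, mod 180)"
    s=s or ctrl.sense(); R=np.array(s["ee_rot"]); d=R.T@(np.array(xyz)-s["ee_pos"])
    tw=0
    if ydir is not None:
        cur=np.degrees(np.arctan2(R[1,1],R[0,1])); e=(ydir-cur+90)%180-90
        tw=-np.radians(e)   # tool z down: world ccw = negative twist
    print("shift",np.round(d,4),"twist",round(tw,4),"alt",round(tw-np.sign(tw)*np.pi,4),"q6",np.round(s["q"][5],1))
def st():
    s=ctrl.sense(); print(round(s["clock"],2),np.round(s["ee_pos"],4),"ydir",np.round(np.degrees(np.arctan2(s["ee_rot"][1,1],s["ee_rot"][0,1])),2),"F",np.round(s["contact_force"],1),"gap",round(s["finger_gap"],3),"grip",s["grip_force"],"q",np.round(s["q"],1)); return s
E
cat > look.py <<'E'
import sys; from h import *
n=sys.argv[1]; s=st(); im=snapshot(n); c=calibration(n)
if len(sys.argv)>3: cv2.imwrite(sys.argv[3],im[:,:,::-1])
for t in sys.argv[2].split(","):
    z={"tape_a":.017,"bar":.008,"carrier":.010}.get(t,.01)
    if t in("tape_a","bar","carrier"):
        for d in finder.silhouettes(n,t):
            if d["p"]>.3 and d["region"].sum()>30: print(t,round(d["p"],2),np.round(d["extent"]),np.round(rect(c,d["region"],z),4))
    else:
        z={"bay_1":.010,"clamp_left_hinge":.044,"clamp_left_grip":.060}[t]
        for d in finder.landmark_of(n,t): print(t,round(d["p"],2),np.round(d["position"]),np.round(unproj(c,d["position"],z)[0],4))
E
python3 look.py top tape_a,bar,carrier,bay_1,clamp_left_hinge,clamp_left_grip
```

```text
0.9 [0.2024 0.4572 0.2313] ydir 66.12 F [-0.2  1.1  0.6] gap 1.005 grip 0.0 q [66.1 12.2 -2.  75.8  0.  90. ]
tape_a 0.9 [324. 221. 358. 241.] [ 4.520000e-01 -4.030000e-02  8.980180e+01  1.075835e+02  6.873780e+01]
tape_a 0.89 [318. 187. 351. 210.] [ 5.576000e-01 -1.620000e-02 -8.668780e+01  1.013952e+02  7.357710e+01]
tape_a 0.84 [284. 219. 315. 242.] [ 4.516000e-01  9.040000e-02 -8.601760e+01  1.054853e+02  6.988700e+01]
tape_a 0.75 [282. 188. 312. 211.] [5.567000e-01 9.730000e-02 8.986360e+01 1.028517e+02 6.701810e+01]
bar 0.77 [206. 221. 278. 246.] [  0.4387   0.2849 -84.0282 223.2935  62.9922]
bar 0.69 [421. 210. 427. 229.] [ 0.4845 -0.3181 43.757  60.623  29.1336]
carrier 0.93 [358. 153. 449. 251.] [ 5.551000e-01 -2.463000e-01  3.630740e+01  2.697036e+02  1.984495e+02]
bay_1 0.95 [425. 204.] [ 0.536  -0.3247]
bay_1 0.94 [376. 196.] [ 0.5635 -0.1615]
bay_1 0.63 [400. 225.] [ 0.4664 -0.2384]
bay_1 0.57 [402. 175.] [ 0.6362 -0.2509]
clamp_left_hinge 0.8 [384. 168.] [ 0.6504 -0.1851]
clamp_left_grip 0.47 [393. 178.] [ 0.6142 -0.2116]
clamp_left_grip 0.47 [402. 176.] [ 0.6215 -0.2416]
```

```bash
python3 - <<'E'
from h import *
s=ctrl.sense();c=calibration("wrist");R=cv2.Rodrigues(np.array(c["rvec"]))[0];o=-R.T@np.array(c["tvec"]).ravel()
Rt=np.array(s["ee_rot"]);print("cam in tool",np.round(Rt.T@(o-s["ee_pos"]),4));print("cam axes in tool (cols)",np.round(Rt.T@R.T,3));print(c["intrinsics"])
E
```

```text
cam in tool [ 0.0835  0.0003 -0.1424]
cam axes in tool (cols) [[ 0.    -0.946 -0.324]
 [ 1.     0.     0.001]
 [-0.001 -0.324  0.946]]
[[281.83932884   0.         313.09864519]
 [  0.         281.83932884 204.25689969]
 [  0.           0.           1.        ]]
```

```bash
python3 -c "
from h import *
go([.57,-.23,.25],-53.7)"
```

```text
shift [-0.6143 -0.4796 -0.0187] twist -1.0503 alt 2.0913 q6 90.0
```

Request:
drive_tool --plan '[[[-0.614,-0.48,-0.019],2.09],[[-0.614,-0.48,-0.019],2.09],[[-0.614,-0.48,-0.019],2.09],[[-0.614,-0.48,-0.019],2.09],[[-0.614,-0.48,-0.019],2.09],[[-0.614,-0.48,-0.019],2.09],[[-0.614,-0.48,-0.019],2.09],[[-0.614,-0.48,-0.019],2.09],[[-0.614,-0.48,-0.019],2.09],[[-0.614,-0.48,-0.019],2.09],[[-0.614,-0.48,-0.019],2.09],[[-0.614,-0.48,-0.019],2.09],[[-0.614,-0.48,-0.019],2.09],[[-0.614,-0.48,-0.019],2.09],[[-0.614,-0.48,-0.019],2.09],[[-0.614,-0.48,-0.019],2.09],[[-0.614,-0.48,-0.019],2.09],[[-0.614,-0.48,-0.019],2.09],[[-0.614,-0.48,-0.019],2.09],[[-0.614,-0.48,-0.019],2.09]]'

```text
clock: 3.25
ee_pos: [0.5693, -0.2293, 0.2508]
ee_rot: [[0.805, 0.594, 0.0], [0.594, -0.805, -0.0], [0.0, 0.0, -1.0]]
contact_force: [0.1, -0.4, -0.0]
finger_gap: 1.001
grip_force: 0.0
```

```bash
python3 look.py wrist carrier,bay_1,clamp_left_hinge,clamp_left_grip pics/w1.png
```

```text
3.25 [ 0.5693 -0.2293  0.2508] ydir -53.57 F [ 0.1 -0.4 -0. ] gap 1.001 grip 0.0 q [-21.9  26.4  20.7  84.3   0.  121.6]
carrier 0.86 [238.  84. 397. 279.] [ 5.469000e-01 -2.510000e-01  3.647110e+01  2.895562e+02  1.999574e+02]
bay_1 0.82 [356. 143.] [ 0.6349 -0.2518]
bay_1 0.69 [274. 229.] [ 0.4667 -0.2341]
bay_1 0.57 [354. 225.] [ 0.5412 -0.3255]
bay_1 0.56 [276. 142.] [ 0.5727 -0.1647]
clamp_left_hinge 0.65 [351. 224.] [ 0.5481 -0.3085]
clamp_left_hinge 0.5 [90. 26.] [0.5607 0.0667]
clamp_left_grip 0.59 [316. 142.] [ 0.6089 -0.204 ]
```

View pics/w1.png

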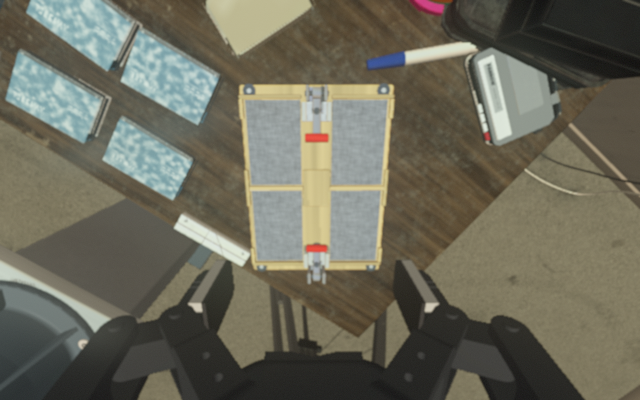

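The wrist view shows the carrier centred in the frame with both clamps shut. The red grips are at (317,137) and (316,248), and the board corners near (240,86), (394,86), (380,268) and (256,268). Next I'll fit its pose.

```bash
cat > fit.py <<'E'
from h import *
from scipy.optimize import least_squares
def reds(im):
    hsv=cv2.cvtColor(im,cv2.COLOR_RGB2HSV); m=(((hsv[...,0]<6)|(hsv[...,0]>174))&(hsv[...,1]>170)&(hsv[...,2]>110)).astype(np.uint8)
    n,l,s,ce=cv2.connectedComponentsWithStats(m); return [(s[i],ce[i]) for i in range(1,n) if s[i][4]>25]
def W(p,P): c,s=np.cos(p[2]),np.sin(p[2]); return np.c_[P[:,0]*c-P[:,1]*s+p[0],P[:,0]*s+P[:,1]*c+p[1],P[:,2]]
E
python3 - <<'E'
from fit import *
im=snapshot("wrist");c=calibration("wrist")
r=reds(im); print([(x[0].tolist(),x[1].round(1).tolist()) for x in r])
a=np.arctan2(16,48)-.12; gy=.122-.0506*np.cos(a); gz=.044+.0506*np.sin(a)
P=[];Q=[];w=[]
p0=np.array([.5551,-.2463,np.radians(36.3-90)])
for d in finder.landmark_of("wrist","bay_1"):
    q=np.array(d["position"]); G=np.array([[sx*.056,sy*.06,.01] for sx in(-1,1) for sy in(-1,1)])
    e=np.linalg.norm(proj(c,W(p0,G))-q,axis=1); i=e.argmin()
    if e[i]<15: P.append(G[i]);Q.append(q);w.append(.5)
for s,ce in r:
    G=np.array([[0,gy,gz+.0],[0,-gy,gz]]); e=np.linalg.norm(proj(c,W(p0,G))-ce,axis=1);i=e.argmin()
    if e[i]<20: P.append(G[i]);Q.append(ce);w.append(1)
# board corners from yellow mask
hsv=cv2.cvtColor(im,cv2.COLOR_RGB2HSV)
m=((hsv[...,0]>15)&(hsv[...,0]<30)&(hsv[...,1]>60)&(hsv[...,2]>130)).astype(np.uint8); m[:,:225]=0;m[:,410:]=0;m[:75]=0;m[290:]=0
k=np.vstack([x for x in cv2.findContours(m,0,2)[0] if cv2.contourArea(x)>50]); hull=cv2.convexHull(k)
quad=cv2.approxPolyN(hull,4).reshape(-1,2); print("quad",quad.tolist())
G=np.array([[sx*.098,sy*.134,.013] for sx in(-1,1) for sy in(-1,1)])
for q in quad:
    e=np.linalg.norm(proj(c,W(p0,G))-q,axis=1);i=e.argmin(); P.append(G[i]);Q.append(q);w.append(.7)
P=np.array(P);Q=np.array(Q);w=np.array(w)[:,None]
f=lambda p:((proj(c,W(p,P))-Q)*w).ravel()
o=least_squares(f,p0,loss="soft_l1"); p=o.x; print("carrier",p[:2].round(4),np.degrees(p[2]).round(2),"res",(proj(c,W(p,P))-Q).round(1).tolist())
np.save("car.npy",p)
print("grips",W(p,np.array([[0,gy,gz],[0,-gy,gz]])).round(4))
E
```

```text
[([306, 134, 21, 7, 141], [316.0, 137.1]), ([307, 245, 19, 6, 109], [315.8, 247.6])]
quad [[380, 270], [251, 270], [235, 84], [396, 83]]
carrier [ 0.5546 -0.2449] -53.2 res [[2.2, 0.8], [-1.4, 1.5], [1.5, -2.8], [-0.5, -0.2], [0.1, -0.1], [-1.0, 0.2], [1.6, 1.0], [1.4, -0.1], [-2.3, -0.3]]
grips [[ 0.6126 -0.2015  0.0541]
 [ 0.4966 -0.2883  0.0541]]
```

```bash
python3 -c "
from h import *
go([.4966,-.2883,.11],-53.2)"
```

```text
shift [-0.0932  0.0036  0.1404] twist -0.0073 alt 3.1343 q6 121.6
```

Request:
drive_tool --plan '[[[-0.093,0.0036,0.1],-0.007],[[-0.093,0.0036,0.14],-0.007],[[-0.093,0.0036,0.14],-0.007],[[-0.093,0.0036,0.14],-0.007],[[-0.093,0.0036,0.17],-0.007],[[-0.093,0.0036,0.19],-0.007],[[-0.093,0.0036,0.207],-0.007],[[-0.093,0.0036,0.207],-0.007],[[-0.093,0.0036,0.207],-0.007]]' --gripper 110

```text
clock: 4.5
ee_pos: [0.4968, -0.2883, 0.0437]
ee_rot: [[0.801, 0.599, -0.0], [0.599, -0.801, 0.0], [-0.0, -0.0, -1.0]]
contact_force: [0.3, 0.4, 1.0]
finger_gap: 0.566
grip_force: 0.0
```

Request:
drive_tool --plan '[[[0,0,0],0],[[0,0,0],0],[[0,0,0],0],[[0,0,0],0],[[0,0,0],0],[[0,0,0],0]]' --gripper 200 --newtons 25

```text
clock: 5.1
ee_pos: [0.4971, -0.2881, 0.0445]
ee_rot: [[0.801, 0.599, 0.001], [0.599, -0.801, 0.0], [0.001, 0.001, -1.0]]
contact_force: [-2.8, 4.3, 7.7]
finger_gap: 0.317
grip_force: 25.8
```

```bash
python3 -c "
from h import *
s=st(); import cv2
cv2.imwrite('pics/w2.png',snapshot('wrist')[:,:,::-1])"
```

```text
5.1 [ 0.4971 -0.2881  0.0445] ydir -53.21 F [-2.8  4.3  7.7] gap 0.317 grip 25.779915153980255 q [-30.1  26.6  -9.5  53.8   0.  113.1]
```

View pics/w2.png

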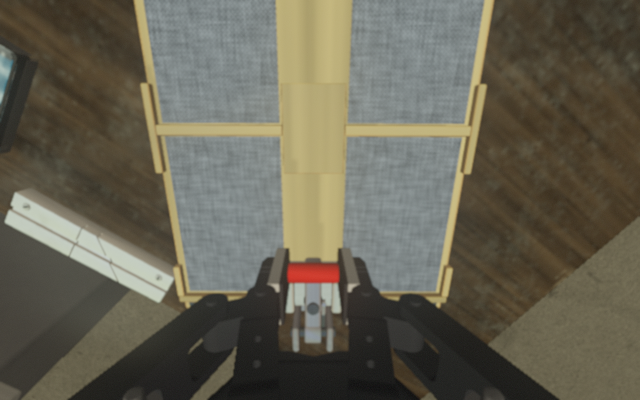

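Request:
drive_tool --plan '[[[-0.002,0,-0.007],0],[[-0.006,0,-0.015],0],[[-0.011,0,-0.022],0],[[-0.017,0,-0.029],0],[[-0.024,0,-0.034],0],[[-0.032,0,-0.037],0],[[-0.041,0,-0.04],0],[[-0.05,0,-0.0405],0],[[-0.058,0,-0.04],0],[[-0.063,0,-0.039],0],[[-0.063,0,-0.039],0]]'

```text
clock: 6.25
ee_pos: [0.4453, -0.3267, 0.0833]
ee_rot: [[0.802, 0.598, 0.0], [0.598, -0.802, -0.0], [-0.0, 0.0, -1.0]]
contact_force: [-4.7, 7.3, 9.1]
finger_gap: 0.315
grip_force: 24.0
```

Request:
drive_tool --plan '[[[0,0,0],0],[[0,0,0],0],[[0,0,0],0],[[0,0,-0.03],0],[[0,0,-0.07],0],[[0.05,0,-0.1],0],[[0.1,0,-0.1],0],[[0.15,0,-0.1],0],[[0.15,0,-0.1],0]]' --gripper 110

```text
clock: 7.15
ee_pos: [0.5699, -0.2331, 0.1821]
ee_rot: [[0.799, 0.602, 0.001], [0.602, -0.799, 0.0], [0.001, 0.0, -1.0]]
contact_force: [-0.3, -1.7, -0.7]
finger_gap: 0.571
grip_force: 0.0
```

```bash
python3 - <<'E'
from fit import *
s=st(); im=snapshot("wrist");c=calibration("wrist"); cv2.imwrite('pics/w3.png',im[:,:,::-1])
p=np.load("car.npy")
for b,ce in reds(im):
  a=np.arctan2(16,48)-.12
  print(b.tolist(),ce.round(1),"at .054",unproj(c,ce,.054).round(4),"at .088",unproj(c,ce,.088).round(4))
a=np.arctan2(16,48)-.12
print("exp shut L",W(p,np.array([[0,.122-.0506*np.cos(a),.054]])).round(4),"open R",W(p,np.array([[0,-.146,.088]])).round(4))
go([*W(p,np.array([[0,.122-.0506*np.cos(a),.0]]))[0,:2],.11],-53.2)
E
```

```text
7.15 [ 0.5699 -0.2331  0.1821] ydir -53.01 F [-0.3 -1.7 -0.7] gap 0.571 grip 0.0 q [-22.3  26.7  11.4  74.6   0.  120.7]
[301, 139, 27, 9, 224] [314.3 142.7] at .054 [[ 0.6116 -0.2029]] at .088 [[ 0.6147 -0.2005]]
[300, 347, 26, 10, 174] [312.8 351.8] at .054 [[ 0.4074 -0.3549]] at .088 [[ 0.4361 -0.3333]]
exp shut L [[ 0.6126 -0.2015  0.054 ]] open R [[ 0.4377 -0.3324  0.088 ]]
shift [0.0544 0.0004 0.0719] twist 0.0031 alt -3.1385 q6 120.7
```

Request:
drive_tool --plan '[[[0.054,0,0.04],0],[[0.054,0,0.08],0],[[0.054,0,0.08],0],[[0.054,0,0.08],0],[[0.054,0,0.1],0],[[0.054,0,0.12],0],[[0.054,0,0.138],0],[[0.054,0,0.138],0],[[0.054,0,0.138],0]]'

```text
clock: 8.1
ee_pos: [0.6101, -0.2051, 0.0466]
ee_rot: [[0.802, 0.598, 0.002], [0.598, -0.802, -0.001], [0.001, 0.002, -1.0]]
contact_force: [1.1, -0.5, 0.4]
finger_gap: 0.567
grip_force: 0.0
```

Request:
drive_tool --plan '[[[0,0,0],0],[[0,0,0],0],[[0,0,0],0],[[0,0,0],0],[[0,0,0],0],[[0,0,0],0]]' --gripper 200 --newtons 25

```text
clock: 8.7
ee_pos: [0.6102, -0.2042, 0.0463]
ee_rot: [[0.801, 0.599, 0.002], [0.599, -0.801, -0.001], [0.001, 0.002, -1.0]]
contact_force: [-5.1, 1.8, 11.4]
finger_gap: 0.314
grip_force: 25.8
```

Request:
drive_tool --plan '[[[0.002,0,-0.007],0],[[0.006,0,-0.015],0],[[0.011,0,-0.022],0],[[0.017,0,-0.029],0],[[0.024,0,-0.034],0],[[0.032,0,-0.037],0],[[0.041,0,-0.04],0],[[0.05,0,-0.0405],0],[[0.058,0,-0.04],0],[[0.063,0,-0.039],0],[[0.063,0,-0.039],0]]'

```text
clock: 9.8
ee_pos: [0.6622, -0.1653, 0.0849]
ee_rot: [[0.8, 0.599, 0.003], [0.599, -0.8, -0.0], [0.003, 0.002, -1.0]]
contact_force: [-0.4, -0.8, 9.4]
finger_gap: 0.316
grip_force: 24.0
```

Request:
drive_tool --plan '[[[0,0,0],0],[[0,0,0],0],[[0,0,0],0],[[0,0,-0.03],0],[[0,0,-0.07],0],[[-0.05,0,-0.1],0],[[-0.08,0,-0.13],0],[[-0.08,0,-0.15],0],[[-0.08,0,-0.15],0]]' --gripper 0

```text
clock: 10.7
ee_pos: [0.5966, -0.2151, 0.2369]
ee_rot: [[0.802, 0.597, 0.005], [0.597, -0.802, -0.001], [0.003, 0.004, -1.0]]
contact_force: [1.1, 1.1, 0.7]
finger_gap: 0.999
grip_force: 0.0
```

```bash
python3 - <<'E'
from fit import *
s=st(); im=snapshot("wrist");c=calibration("wrist"); cv2.imwrite('pics/w4.png',im[:,:,::-1])
p=np.load("car.npy")
for b,ce in reds(im): print(b.tolist(),ce.round(1),"at .088",unproj(c,ce,.088).round(4))
print("open R,L",W(p,np.array([[0,-.146,.088],[0,.146,.088]])).round(4))
for d in finder.landmark_of("wrist","bay_1"): print(round(d["p"],2),unproj(c,d["position"],.01).round(4))
print("bays",W(p,np.array([[sx*.056,sy*.06,.01] for sx in(-1,1) for sy in(1,-1)])).round(4).tolist())
for d in finder.silhouettes("wrist","tape_a"): print(round(d["p"],2),d["extent"],np.round(rect(c,d["region"],.017),4))
E
```

```text
10.7 [ 0.5966 -0.2151  0.2369] ydir -53.31 F [1.1 1.1 0.7] gap 0.999 grip 0.0 q [-19.8  28.8  22.5  83.4   0.  123.5]
[298, 92, 29, 11, 278] [312.1  96.4] at .088 [[ 0.6719 -0.1573]]
[301, 333, 22, 10, 146] [311.4 338. ] at .088 [[ 0.4367 -0.3314]]
open R,L [[ 0.4377 -0.3324  0.088 ]
 [ 0.6715 -0.1574  0.088 ]]
0.76 [[ 0.4693 -0.2351]]
0.73 [[ 0.5413 -0.3213]]
0.73 [[ 0.6516 -0.1735]]
0.69 [[ 0.5663 -0.1644]]
0.69 [[ 0.6353 -0.2507]]
0.41 [[ 0.5575 -0.0194]]
bays [[0.5691, -0.1641, 0.01], [0.473, -0.236, 0.01], [0.6362, -0.2538, 0.01], [0.5401, -0.3257, 0.01]]
0.89 [15.7, 2.5, 136.2, 95.0] [5.590000e-01 9.380000e-02 8.937150e+01 1.155881e+02 7.287750e+01]
0.84 [100.4, 139.6, 189.5, 222.4] [ 4.558000e-01 -4.110000e-02 -8.683770e+01  1.061351e+02  7.570120e+01]
0.74 [116.5, 55.4, 216.5, 149.2] [ 5.622000e-01 -1.920000e-02 -8.431170e+01  1.094448e+02  7.126750e+01]
0.58 [0.0, 76.2, 105.3, 167.0] [ 4.560000e-01  8.760000e-02 -8.420440e+01  1.181346e+02  7.654210e+01]
```

View pics/w4.png

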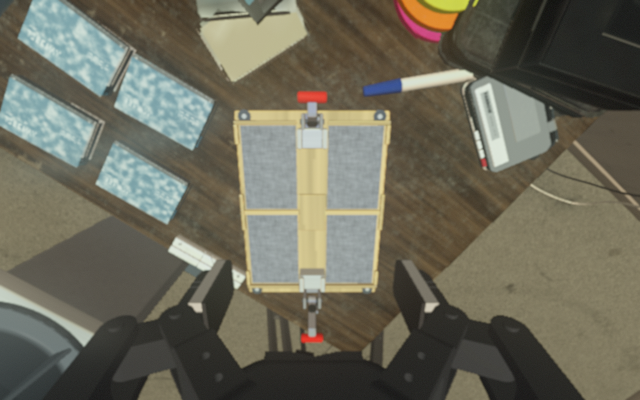

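Both clamps now stand open, with their grips at (312,96) and (311,338), as the carrier pose predicts. On to the first cassette.

```bash
python3 -c "
from h import *
go([.455,-.04,.16],2)"
```

```text
shift [-0.0089 -0.2236  0.0726] twist -0.9636 alt 2.178 q6 123.5
```

Request:
drive_tool --plan '[[[-0.009,-0.224,0.075],-0.964],[[-0.009,-0.224,0.075],-0.964],[[-0.009,-0.224,0.075],-0.964],[[-0.009,-0.224,0.075],-0.964],[[-0.009,-0.224,0.075],-0.964],[[-0.009,-0.224,0.075],-0.964],[[-0.009,-0.224,0.075],-0.964],[[-0.009,-0.224,0.075],-0.964],[[-0.009,-0.224,0.075],-0.964],[[-0.009,-0.224,0.075],-0.964]]'

```text
clock: 11.85
ee_pos: [0.4547, -0.0401, 0.1579]
ee_rot: [[-0.033, 0.999, -0.001], [0.999, 0.033, 0.0], [0.0, -0.001, -1.0]]
contact_force: [-0.1, 0.2, -0.3]
finger_gap: 0.995
grip_force: 0.0
```

```bash
python3 look.py wrist tape_a pics/w5.png
```

```text
11.85 [ 0.4547 -0.0401  0.1579] ydir 1.89 F [-0.1  0.2 -0.3] gap 0.995 grip 0.0 q [ -5.    8.7 -16.9  64.4   0.   83.1]
tape_a 0.95 [279. 137. 346. 239.] [ 4.530000e-01 -3.730000e-02 -8.697920e+01  1.068343e+02  6.940410e+01]
tape_a 0.71 [273.   1. 358. 114.] [ 4.52700e-01  8.59000e-02 -8.64551e+01  9.34478e+01  6.92076e+01]
tape_a 0.68 [379. 121. 452. 221.] [ 5.586000e-01 -1.660000e-02 -8.437810e+01  1.038957e+02  7.269310e+01]
tape_a 0.59 [383.   3. 482. 110.] [ 0.5555  0.0918 88.9953 91.5828 73.9416]
tape_a 0.38 [482. 318. 547. 350.] [  0.7497  -0.222  -46.6564  48.0564   8.1955]
```

View pics/w5.png

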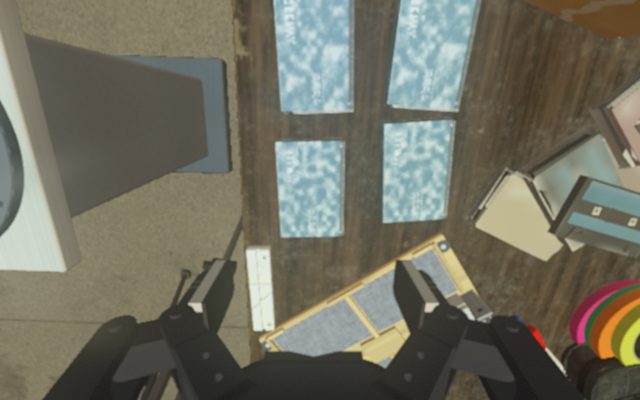

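```bash
python3 -c "
from h import *
go([.453,-.0373,.003],3)"
```

```text
shift [ 0.0029 -0.0017  0.1551] twist -0.0188 alt 3.1228 q6 83.0
```

Request:
drive_tool --plan '[[[0.003,-0.0017,0.03],-0.019],[[0.003,-0.0017,0.06],-0.019],[[0.003,-0.0017,0.09],-0.019],[[0.003,-0.0017,0.11],-0.019],[[0.003,-0.0017,0.13],-0.019],[[0.003,-0.0017,0.14],-0.019],[[0.003,-0.0017,0.15],-0.019],[[0.003,-0.0017,0.155],-0.019],[[0.003,-0.0017,0.157],-0.019],[[0.003,-0.0017,0.159],-0.019],[[0.003,-0.0017,0.159],-0.019]]'

```text
clock: 13.05
ee_pos: [0.4532, -0.0372, -0.0004]
ee_rot: [[-0.054, 0.999, 0.001], [0.999, 0.054, -0.0], [-0.0, 0.001, -1.0]]
contact_force: [-0.2, 0.3, 1.0]
finger_gap: 1.0
grip_force: 0.0
```

```bash
python3 -c "
from h import *
st()
c=calibration('side');cv2.imwrite('pics/s1.png',cv2.resize(snapshot('side')[180:300,280:440,::-1],None,fx=4,fy=4))"
```

```text
13.05 [ 4.532e-01 -3.720e-02 -4.000e-04] ydir 3.09 F [-0.2  0.3  1. ] gap 1.0 grip 0.0 q [ -4.7  17.5 -31.4  41.1   0.   82.2]
```

View pics/s1.png

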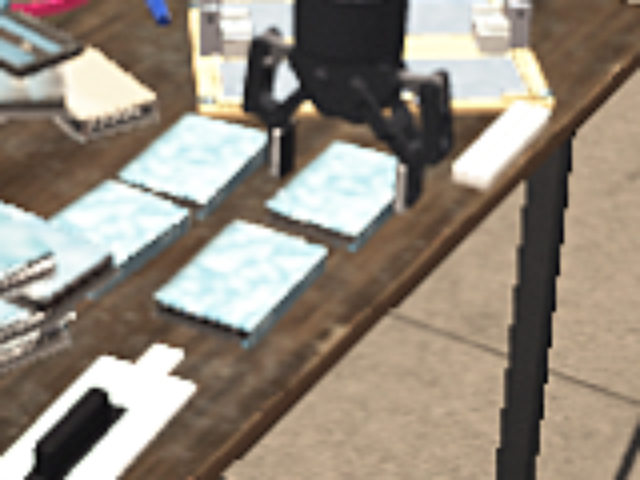

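The side crop shows the open fingers straddling the cassette with no desk contact. I'll go a little lower and close.

Request:
drive_tool --plan '[[[0,0,0.002],0],[[0,0,0.002],0],[[0,0,0.002],0],[[0,0,0.002],0],[[0,0,0.002],0],[[0,0,0.002],0]]' --gripper 150 --newtons 40

```text
clock: 13.7
ee_pos: [0.4533, -0.0371, -0.0024]
ee_rot: [[-0.054, 0.999, 0.001], [0.999, 0.054, -0.0], [-0.0, 0.001, -1.0]]
contact_force: [-0.2, -0.1, 5.2]
finger_gap: 0.792
grip_force: 45.0
```

```bash
python3 -c "
from h import *
st()"
```

```text
13.7 [ 0.4533 -0.0371 -0.0024] ydir 3.1 F [-0.2 -0.1  5.2] gap 0.792 grip 44.98843967914581 q [ -4.7  17.6 -31.5  40.8  -0.   82.2]
```

Request:
drive_tool --plan '[[[0,0,-0.02],0],[[0,0,-0.05],0],[[0,0,-0.08],0],[[0,0,-0.08],0],[[0,0,-0.08],0]]'

```text
clock: 14.2
ee_pos: [0.4533, -0.0371, 0.0774]
ee_rot: [[-0.054, 0.999, 0.001], [0.999, 0.054, -0.0], [-0.0, 0.001, -1.0]]
contact_force: [-0.9, 0.5, -0.7]
finger_gap: 0.793
grip_force: 45.9
```

```bash
cat > held.py <<'E'
from h import *
import sys
# z of tcp at grasp with object on desk -> top of held tape
z0=float(sys.argv[1]); s=st(); im=snapshot("wrist"); c=calibration("wrist")
if len(sys.argv)>2: cv2.imwrite(sys.argv[2],im[:,:,::-1])
R=np.array(s["ee_rot"])
for d in finder.silhouettes("wrist","tape_a")[:6]:
    r=rect(c,d["region"],s["ee_pos"][2]-z0+.017); e=np.array([*r[:2],s["ee_pos"][2]])-s["ee_pos"]
    print(round(d["p"],2),np.round(d["extent"]),np.round(r,4),"in tool",(R.T@e)[:2].round(4))
E
python3 held.py -.0024 pics/w6.png; python3 -c "
from h import *
go([.473,-.236,.078],-53.2)"
```

```text
14.2 [ 0.4533 -0.0371  0.0774] ydir 3.1 F [-0.9  0.5 -0.7] gap 0.793 grip 45.91505169868469 q [ -4.7  12.1 -25.3  52.5   0.   82.2]
0.96 [413.   3. 551. 120.] [ 0.5118  0.0681 -0.9609 45.4127 44.0529] in tool [0.102  0.0641]
0.96 [240. 173. 388. 362.] [ 4.530000e-01 -3.510000e-02 -8.692950e+01  1.072693e+02  6.825650e+01] in tool [ 0.0021 -0.0002]
0.59 [398. 131. 510. 263.] [ 5.13700e-01  9.60000e-03 -8.45497e+01  6.45923e+01  4.54729e+01] in tool [0.0434 0.0629]
shift [-0.1998  0.0099 -0.0017] twist 0.9825 alt -2.1591 q6 82.2
```

View pics/w6.png

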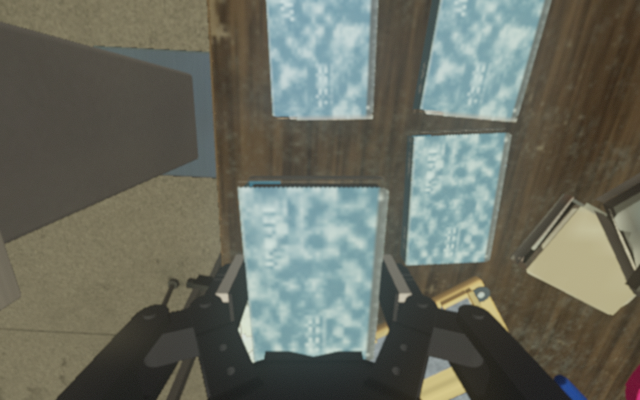

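The held cassette sits squarely between the fingers at (313,270), about 2 mm off along tool x. I'll carry it to bay 2.

```bash
python3 -c "
from h import *
go([.4714,-.2372,.03],-53.2)"
```

```text
shift [-0.2009  0.0083  0.0463] twist 0.9825 alt -2.1591 q6 82.2
```

Request:
drive_tool --plan '[[[-0.04,0.002,0],0.15],[[-0.08,0.004,0],0.3],[[-0.12,0.005,0],0.45],[[-0.16,0.007,0],0.6],[[-0.201,0.0083,0],0.75],[[-0.201,0.0083,0],0.9],[[-0.201,0.0083,0],0.9825],[[-0.201,0.0083,0.01],0.9825],[[-0.201,0.0083,0.02],0.9825],[[-0.201,0.0083,0.03],0.9825],[[-0.201,0.0083,0.037],0.9825],[[-0.201,0.0083,0.037],0.9825],[[-0.201,0.0083,0.037],0.9825]]'

```text
clock: 15.6
ee_pos: [0.4721, -0.2372, 0.0402]
ee_rot: [[0.8, 0.6, -0.0], [0.6, -0.8, 0.0], [-0.0, -0.0, -1.0]]
contact_force: [0.5, 0.0, -1.2]
finger_gap: 0.795
grip_force: 45.9
```

```bash
python3 held.py -.0024 pics/w7.png; python3 -c "
from h import *
go([.4714,-.2372,.0076],-53.2)"
```

```text
15.6 [ 0.4721 -0.2372  0.0402] ydir -53.16 F [ 0.5  0.  -1.2] gap 0.795 grip 45.87456285953522 q [-26.7  22.1 -17.3  50.6   0.  116.5]
0.69 [240. 177. 390. 363.] [  0.4732  -0.2368  36.7819 107.7416  68.8447] in tool [0.0012 0.0003]
shift [-0.0007 -0.0009  0.0331] twist 0.0003 alt -3.1413 q6 116.5
```

View pics/w7.png

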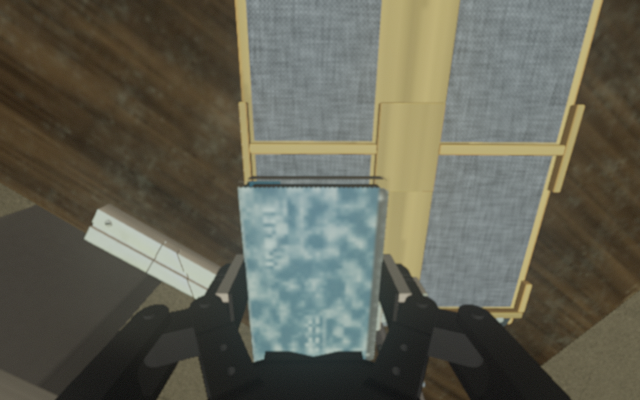

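Request:
drive_tool --plan '[[[-0.0005,-0.0006,0.012],0],[[-0.0005,-0.0006,0.022],0],[[-0.0005,-0.0006,0.028],0],[[-0.0005,-0.0006,0.032],0],[[-0.0005,-0.0006,0.033],0],[[-0.0005,-0.0006,0.033],0]]'

```text
clock: 16.3
ee_pos: [0.4723, -0.2375, 0.0092]
ee_rot: [[0.801, 0.599, 0.003], [0.599, -0.801, -0.001], [0.001, 0.002, -1.0]]
contact_force: [-9.5, 6.2, 41.2]
finger_gap: 0.796
grip_force: 52.6
```

```bash
python3 -c "
from h import *
st()"
```

```text
16.3 [ 0.4723 -0.2375  0.0092] ydir -53.2 F [-9.5  6.2 41.2] gap 0.796 grip 52.6462322473526 q [-26.7  23.9 -19.7  46.2   0.  116.5]
```

Request:
drive_tool --plan '[[[0,0,-0.002],0],[[0,0,-0.002],0],[[0,0,-0.002],0],[[0,0,-0.03],0],[[0,0,-0.07],0],[[0,0,-0.12],0],[[0.03,0,-0.15],0],[[0.03,0,-0.15],0],[[0.03,0,-0.15],0]]' --gripper 30

```text
clock: 17.2
ee_pos: [0.4958, -0.2191, 0.1571]
ee_rot: [[0.8, 0.6, 0.0], [0.6, -0.8, -0.0], [0.0, 0.0, -1.0]]
contact_force: [-0.2, -0.6, -0.4]
finger_gap: 0.883
grip_force: 0.0
```

```bash
python3 -c "
from h import *
st(); im=snapshot('wrist'); c=calibration('wrist'); cv2.imwrite('pics/w8.png',im[:,:,::-1])
for d in finder.silhouettes('wrist','tape_a'): print(round(d['p'],2),np.round(d['extent']),[np.round(rect(c,d['region'],z),4) for z in(.027,.017)])
go([.56,-.0166,.10],3)
"
```

```text
17.2 [ 0.4958 -0.2191  0.1571] ydir -53.15 F [-0.2 -0.6 -0.4] gap 0.883 grip 0.0 q [-23.8  18.5  -4.4  67.1  -0.  119.3]
0.9 [100.   3. 246.  67.] [array([ 5.392000e-01, -4.050000e-02, -5.362220e+01,  1.213639e+02,
        5.193610e+01]), array([ 5.384000e-01, -3.580000e-02, -5.362220e+01,  1.258326e+02,
        5.384840e+01])]
0.74 [284. 168. 349. 273.] [array([  0.4706,  -0.2375,  36.8947, 111.4242,  70.694 ]), array([  0.4673,  -0.2401,  36.8947, 115.5271,  73.2971])]
0.58 [ 0.  2. 84. 97.] [array([ 4.58400e-01,  5.52000e-02, -8.51293e+01,  6.99824e+01,
        6.95241e+01]), array([ 4.54600e-01,  6.35000e-02, -8.51293e+01,  7.25593e+01,
        7.20841e+01])]
shift [ 0.1739 -0.1228  0.0559] twist -0.9809 alt 2.1607 q6 119.3
```

View pics/w8.png

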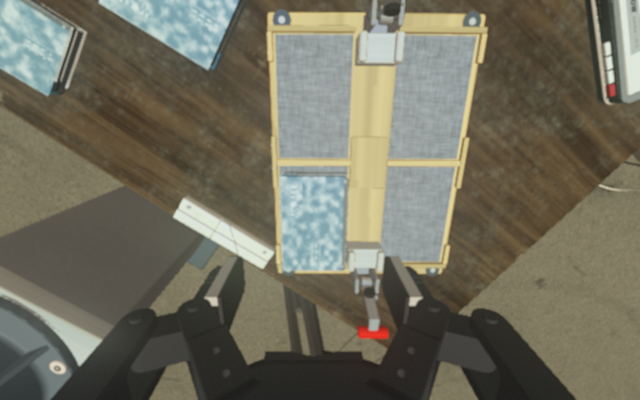

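The cassette shows flat in bay 2, extent (284,168)–(349,273). Next I'll check its fit numerically and head for the next one.

```bash
python3 - <<'E'
from fit import *
p=np.load("car.npy"); c=calibration("wrist")
b=np.array([[-.056+x,-.06+y,z] for x in(-.0345,.0345) for y in(-.054,.054) for z in(.01,.027)])
q=proj(c,W(p,b)); print(q.min(0),q.max(0))
go([.557,-.017,.15],5)
E
```

```text
[278.90450376 166.05588712] [349.57655067 266.25679827]
shift [ 0.1712 -0.1244  0.0059] twist -1.0158 alt 2.1257 q6 119.3
```

Request:
drive_tool --plan '[[[0.17,-0.125,0.007],-1.0],[[0.17,-0.125,0.007],-1.0],[[0.17,-0.125,0.007],-1.0],[[0.17,-0.125,0.007],-1.0],[[0.17,-0.125,0.007],-1.0],[[0.17,-0.125,0.007],-1.0],[[0.17,-0.125,0.007],-1.0],[[0.17,-0.125,0.007],-1.0],[[0.17,-0.125,0.007],-1.0],[[0.17,-0.125,0.007],-1.0]]' --gripper 0

```text
clock: 18.3
ee_pos: [0.5563, -0.0177, 0.1498]
ee_rot: [[-0.068, 0.998, -0.001], [0.998, 0.068, 0.0], [0.0, -0.001, -1.0]]
contact_force: [0.2, -0.1, 0.7]
finger_gap: 0.999
grip_force: 0.0
```

```bash
python3 look.py wrist tape_a
```

```text
18.3 [ 0.5563 -0.0177  0.1498] ydir 3.92 F [ 0.2 -0.1  0.7] gap 0.999 grip 0.0 q [-1.8 20.4 -2.8 66.9 -0.  84.3]
tape_a 0.91 [282.   4. 372. 133.] [5.58200e-01 9.95000e-02 8.86575e+01 1.06508e+02 6.90009e+01]
tape_a 0.76 [278. 140. 354. 240.] [ 5.609000e-01 -1.440000e-02 -8.347390e+01  1.083322e+02  6.998220e+01]
tape_a 0.71 [157.   0. 249. 131.] [ 4.540000e-01  9.230000e-02 -8.638680e+01  1.054812e+02  7.331020e+01]
tape_a 0.6 [224. 317. 281. 367.] [  0.487   -0.2161 -54.767   60.5439  58.9135]
```

```bash
python3 - <<'E'
from fit import *
im=cv2.imread("pics/w8.png")
cv2.imwrite("pics/w8c.png",cv2.resize(im[150:290,260:380],None,fx=5,fy=4.2,interpolation=cv2.INTER_CUBIC))
E
```

```text
(no output)
```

View pics/w8c.png

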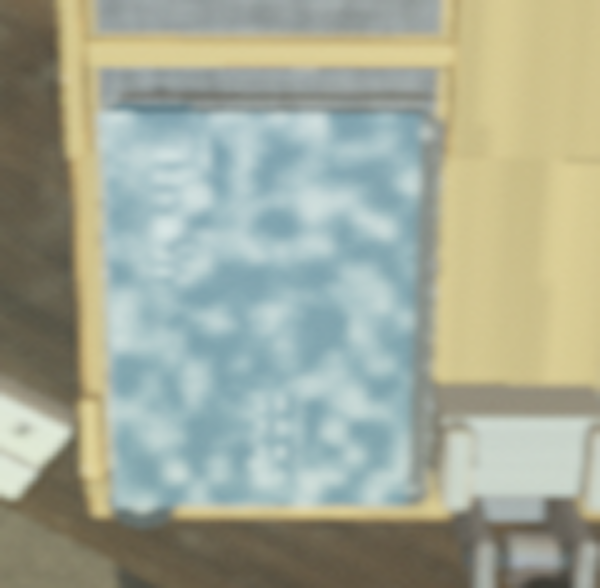

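The crop shows the first cassette about 5 mm too far toward the near end, probably riding on the end rib. Visible side faces biased my silhouette estimate, so I'll fit a box model instead and correct it later.

```bash
cat > box.py <<'E'
from fit import *
import sys
def boxfit(c,mask,z0,L=.108,B=.069,H=.017):
    "pose x,y,yaw(long side as the box's y) by laying the box's projected outline on the silhouette's"
    k=max(cv2.findContours(mask.astype(np.uint8),0,cv2.CHAIN_APPROX_NONE)[0],key=cv2.contourArea).reshape(-1,2)
    k=k[(k[:,0]>2)&(k[:,0]<637)&(k[:,1]>2)&(k[:,1]<397)]
    r=rect(c,mask,z0+H); b=np.array([[x,y,z] for x in(-B/2,B/2) for y in(-L/2,L/2) for z in(z0,z0+H)])
    def f(p):
        h=cv2.convexHull(proj(c,W(p,b)).astype(np.float32))
        return [cv2.pointPolygonTest(h,(float(u),float(v)),True) for u,v in k]
    o=least_squares(f,[r[0],r[1],np.radians(r[2]-90)],loss="soft_l1",x_scale=[.01,.01,.1],diff_step=1e-3)
    return o.x,np.sqrt(np.mean(np.square(f(o.x))))
def tapes(z0=0,cam="wrist",near=None,R=.08):
    s=st(); im=snapshot(cam); c=calibration(cam); out=[]
    for d in finder.silhouettes(cam,"tape_a"):
        if d["p"]<.3 or d["region"].sum()<200: continue
        if near is not None and np.hypot(*(np.array(rect(c,d["region"],z0+.017)[:2])-near))>R: continue
        p,e=boxfit(c,d["region"],z0); out.append(p); print(round(d["p"],2),np.round(d["extent"]),p[:2].round(4),"long",(np.degrees(p[2])+90).round(2)%180,"rms px",round(e,2))
    return out
if __name__=="__main__": tapes(float(sys.argv[1]) if len(sys.argv)>1 else 0)
E
python3 - <<'E'
from box import *
o=tapes(0,near=[.56,-.015],R=.04)
p=o[0]; go([p[0],p[1],-.003],np.degrees(p[2]))
E
```

```text
18.4 [ 0.5565 -0.0176  0.1501] ydir 3.98 F [-1.4 -0.7 -0.5] gap 0.998 grip 0.0 q [-1.8 20.4 -2.7 66.9 -0.  84.2]
0.73 [281. 144. 352. 237.] [ 0.5616 -0.0199] long 95.83 rms px 2.51
shift [-0.0028  0.0048  0.1533] twist -0.0314 alt 3.1102 q6 84.2
```

```bash
cat > blue.py <<'E'
from fit import *
import sys
def blue(z=.017,cam="wrist",near=None,R=.05,im=None,c=None):
    "blue label faces at height z: x,y,long-side direction, sizes"
    if im is None: st(); im=snapshot(cam); c=calibration(cam)
    hsv=cv2.cvtColor(im,cv2.COLOR_RGB2HSV)
    m=((hsv[...,0]>85)&(hsv[...,0]<110)&(hsv[...,1]>25)&(hsv[...,2]>90)).astype(np.uint8)
    m=cv2.morphologyEx(cv2.morphologyEx(m,cv2.MORPH_CLOSE,np.ones((5,5))),cv2.MORPH_OPEN,np.ones((7,7)))
    n,l,s,_=cv2.connectedComponentsWithStats(m); out=[]
    for i in range(1,n):
        if s[i][4]<800: continue
        r=rect(c,l==i,z)
        if near is not None and np.hypot(r[0]-near[0],r[1]-near[1])>R: continue
        out.append(r); print("blue",s[i].tolist(),np.round(r,4).tolist())
    return out
if __name__=="__main__":
    blue(float(sys.argv[1]))
E
python3 - <<'E'
from blue import *
blue(.017)
print("w8 bay2"); s=None
im=cv2.imread("pics/w8.png")[:,:,::-1].copy()
# w8 camera from its tool pose
from scipy.spatial.transform import Rotation as Ro
c=calibration("wrist"); s=ctrl.sense(); Rt=np.array(s["ee_rot"]); R=cv2.Rodrigues(np.array(c["rvec"]))[0]; o=-R.T@np.array(c["tvec"]).ravel()
A=Rt.T@R.T; t=Rt.T@(o-s["ee_pos"])
R8=np.array([[.8,.6,0],[.6,-.8,0],[0,0,-1.]]); Rc=(R8@A).T; o8=np.array([.4958,-.2191,.1571])+R8@t
c8=dict(c,rvec=cv2.Rodrigues(Rc)[0],tvec=-Rc@o8)
blue(.027,im=im,c=c8,near=[.47,-.237])
E
```

```text
18.5 [ 0.5566 -0.0175  0.1503] ydir 4.03 F [-0.1 -0.2 -0.7] gap 1.001 grip 0.0 q [-1.8 20.4 -2.7 66.9  0.  84.2]
blue [158, 0, 85, 128, 8722] [0.4504, 0.0936, -85.9984, 102.926, 65.0451]
blue [282, 0, 84, 130, 9162] [0.5561, 0.1012, 88.8299, 105.651, 65.8528]
blue [281, 142, 67, 99, 5977] [0.5588, -0.0158, -84.1335, 104.5222, 64.9488]
blue [225, 330, 40, 37, 999] [0.4872, -0.2244, -62.1092, 52.7927, 46.2782]
w8 bay2
blue [281, 174, 64, 96, 5606] [0.4701, -0.2378, 36.4572, 107.5718, 64.4493]
```

```bash
python3 -c "
from h import *
go([.5598,-.0163,-.003],5.8)"
```

```text
shift [0.0009 0.0032 0.1533] twist -0.0305 alt 3.1111 q6 84.2
```

Request:
drive_tool --plan '[[[0.001,0.003,0.03],-0.03],[[0.001,0.003,0.07],-0.03],[[0.001,0.003,0.1],-0.03],[[0.001,0.003,0.12],-0.03],[[0.001,0.003,0.135],-0.03],[[0.001,0.003,0.145],-0.03],[[0.001,0.003,0.153],-0.03],[[0.001,0.003,0.153],-0.03],[[0.001,0.003,0.153],-0.03]]'

```text
clock: 19.45
ee_pos: [0.5599, -0.0161, -0.0022]
ee_rot: [[-0.101, 0.995, 0.001], [0.995, 0.101, -0.0], [-0.0, 0.001, -1.0]]
contact_force: [-0.3, -0.7, 0.6]
finger_gap: 0.998
grip_force: 0.0
```

Request:
drive_tool --plan '[[[0,0,0],0],[[0,0,0],0],[[0,0,0],0],[[0,0,0],0],[[0,0,0],0],[[0,0,-0.02],0],[[0,0,-0.05],0],[[0,0,-0.08],0],[[0,0,-0.08],0],[[0,0,-0.08],0]]' --gripper 150 --newtons 40

```text
clock: 20.45
ee_pos: [0.5602, -0.0161, 0.0781]
ee_rot: [[-0.101, 0.995, 0.002], [0.995, 0.101, -0.0], [-0.0, 0.002, -1.0]]
contact_force: [-0.6, -0.5, -1.0]
finger_gap: 0.795
grip_force: 46.4
```

```bash
python3 - <<'E'
from blue import *
r=blue(ctrl.sense()["ee_pos"][2]+.003+.017,near=[.56,-.016],R=.05); s=ctrl.sense()
for x in r: print("in tool",(np.array(s["ee_rot"]).T@(np.array([x[0],x[1],s["ee_pos"][2]])-s["ee_pos"])).round(4))
go([.5401,-.3257,.03],-53.2)
E
```

```text
20.45 [ 0.5602 -0.0161  0.0781] ydir 5.81 F [-0.6 -0.5 -1. ] gap 0.795 grip 46.3753867149353 q [-1.6 23.4 -9.3 57.2 -0.  82.5]
blue [242, 178, 137, 178, 18691] [0.5572, -0.0125, -84.0949, 101.4477, 63.0084]
in tool [ 0.0038 -0.0019 -0.    ]
shift [-0.306  -0.0506  0.0471] twist 1.03 alt -2.1116 q6 82.5
```

```bash
python3 -c "
from h import *
go([.5387,-.3268,.042],-53.2)"
```

```text
shift [-0.307  -0.0521  0.0351] twist 1.03 alt -2.1116 q6 82.5
```

Request:
drive_tool --plan '[[[-0.045,-0.008,0],0.14],[[-0.09,-0.015,0],0.28],[[-0.135,-0.023,0],0.42],[[-0.18,-0.03,0],0.56],[[-0.225,-0.038,0],0.7],[[-0.27,-0.046,0],0.84],[[-0.307,-0.052,0],0.98],[[-0.307,-0.052,0],1.03],[[-0.307,-0.052,0],1.03],[[-0.307,-0.052,0.015],1.03],[[-0.307,-0.052,0.03],1.03],[[-0.307,-0.052,0.036],1.03],[[-0.307,-0.052,0.036],1.03],[[-0.307,-0.052,0.036],1.03]]'

```text
clock: 21.9
ee_pos: [0.5391, -0.3264, 0.0417]
ee_rot: [[0.8, 0.6, 0.0], [0.6, -0.8, 0.0], [0.0, 0.0, -1.0]]
contact_force: [-0.7, -1.0, -0.6]
finger_gap: 0.796
grip_force: 46.3
```

```bash
python3 - <<'E'
from blue import *
r=blue(ctrl.sense()["ee_pos"][2]+.003+.017,near=[.54,-.325],R=.05); s=ctrl.sense()
for x in r: print("in tool",(np.array(s["ee_rot"]).T@(np.array([x[0],x[1],s["ee_pos"][2]])-s["ee_pos"])).round(4))
go([.5387,-.3268,.0095],-53.2)
E
```

```text
21.9 [ 0.5391 -0.3264  0.0417] ydir -53.13 F [-0.7 -1.  -0.6] gap 0.796 grip 46.349117159843445 q [-31.2  32.8   0.3  57.5   0.  111.9]
blue [243, 178, 136, 178, 19641] [0.5404, -0.3233, 36.6895, 102.5058, 63.2375]
in tool [ 0.0029 -0.002  -0.    ]
shift [-0.0006 -0.0003  0.0324] twist 0.0009 alt -3.1407 q6 111.9
```

Request:
drive_tool --plan '[[[-0.0005,0,0.012],0],[[-0.0005,0,0.022],0],[[-0.0005,0,0.028],0],[[-0.0005,0,0.031],0],[[-0.0005,0,0.0325],0],[[-0.0005,0,0.0325],0]]'

```text
clock: 22.55
ee_pos: [0.5385, -0.3271, 0.0088]
ee_rot: [[0.801, 0.599, 0.0], [0.599, -0.801, 0.0], [0.0, -0.0, -1.0]]
contact_force: [0.2, 0.1, -0.8]
finger_gap: 0.794
grip_force: 46.3
```

No contact, so it's down between the ribs. I'll release it, then fix the first one.

Request:
drive_tool --plan '[[[0,0,0.001],0],[[0,0,0.001],0],[[0,0,0.001],0],[[0,0,0.001],0],[[0,0,-0.03],0],[[0,0,-0.07],0],[[0,0,-0.11],0],[[0.01,-0.08,-0.12],0],[[0.01,-0.08,-0.12],0],[[0.01,-0.08,-0.12],0]]' --gripper 15

```text
clock: 23.55
ee_pos: [0.4974, -0.2546, 0.13]
ee_rot: [[0.8, 0.6, 0.001], [0.6, -0.8, 0.0], [0.001, 0.0, -1.0]]
contact_force: [2.3, -1.2, -0.7]
finger_gap: 0.94
grip_force: 0.0
```

```bash
cat > bays.py <<'E'
from blue import *
def bays():
    p=np.load("car.npy")
    for x in blue(.027):
        d=np.array(x[:2])-p[:2]; c,s=np.cos(p[2]),np.sin(p[2]); l=np.array([d[0]*c+d[1]*s,-d[0]*s+d[1]*c])
        if abs(l[0])<.1 and abs(l[1])<.14: print("  in carrier mm",(l*1000).round(1),"off",(l*1000-np.sign(l)*[56,60]).round(1),"yaw",round((x[2]-np.degrees(p[2])-90+90)%180-90,1))
if __name__=="__main__": bays()
E
python3 bays.py; python3 -c "
from h import *
go([.4703,-.2377,.008],-53.2)"
```

```text
23.55 [ 0.4974 -0.2546  0.13  ] ydir -53.1 F [ 2.3 -1.2 -0.7] gap 0.94 grip 0.0 q [-27.1  21.2  -4.6  64.2   0.  116. ]
blue [363, 158, 78, 105, 6429] [0.5396, -0.3259, 36.8373, 103.0028, 63.6746]
blue [244, 160, 71, 108, 7038] [0.4695, -0.239, 36.2482, 107.0227, 64.1117]
  in carrier mm [ 55.9 -60.5] off [-0.1 -0.5] yaw 0.0
  in carrier mm [-55.7 -64.6] off [ 0.3 -4.6] yaw -0.6
shift [-0.0115 -0.0315  0.1217] twist 0.0014 alt -3.1402 q6 115.9
```

Bay 4 is within 0.5 mm. Bay 2's cassette is 4.6 mm off and riding the rib, so I'll regrip it, lift and shift it +4.5 mm.

Request:
drive_tool --plan '[[[-0.012,-0.031,0],0],[[-0.012,-0.031,0.03],0],[[-0.012,-0.031,0.06],0],[[-0.012,-0.031,0.09],0],[[-0.012,-0.031,0.11],0],[[-0.012,-0.031,0.12],0],[[-0.012,-0.031,0.12],0],[[-0.012,-0.031,0.12],0]]' --gripper 0

```text
clock: 24.4
ee_pos: [0.471, -0.2399, 0.0095]
ee_rot: [[0.801, 0.599, 0.001], [0.599, -0.801, -0.0], [0.0, 0.001, -1.0]]
contact_force: [-0.7, -0.1, 0.2]
finger_gap: 0.999
grip_force: 0.0
```

Request:
drive_tool --plan '[[[0,0,0],0],[[0,0,0],0],[[0,0,0],0],[[0,0,0],0],[[0,0,0],0],[[0,0,-0.008],0],[[0,0,-0.015],0],[[0.0045,0,-0.015],0],[[0.0045,0,-0.015],0],[[0.0045,0,-0.015],0]]' --gripper 150 --newtons 30

```text
clock: 25.4
ee_pos: [0.4741, -0.2365, 0.0237]
ee_rot: [[0.801, 0.599, -0.0], [0.599, -0.801, 0.0], [-0.0, -0.0, -1.0]]
contact_force: [-0.0, -0.5, 0.0]
finger_gap: 0.796
grip_force: 34.8
```

Request:
drive_tool --plan '[[[0,0,0.006],0],[[0,0,0.01],0],[[0,0,0.013],0],[[0,0,0.0145],0],[[0,0,0.0145],0]]'

```text
clock: 25.9
ee_pos: [0.4737, -0.2367, 0.0091]
ee_rot: [[0.801, 0.599, -0.001], [0.599, -0.801, 0.0], [-0.0, -0.0, -1.0]]
contact_force: [-2.8, 1.8, 3.9]
finger_gap: 0.803
grip_force: 35.4
```

Request:
drive_tool --plan '[[[0,-0.001,0],0],[[0,-0.001,0],0],[[0,-0.001,0],0],[[0,-0.001,0],0],[[0,-0.001,-0.03],0],[[0,-0.001,-0.07],0],[[0.02,0.03,-0.12],0],[[0.02,0.03,-0.12],0],[[0.02,0.03,-0.12],0],[[0.02,0.03,-0.12],0]]' --gripper 15

```text
clock: 26.9
ee_pos: [0.5074, -0.2484, 0.1283]
ee_rot: [[0.801, 0.599, -0.001], [0.599, -0.801, 0.001], [-0.001, -0.001, -1.0]]
contact_force: [0.1, -0.2, -0.6]
finger_gap: 0.941
grip_force: 0.0
```

```bash
python3 bays.py; python3 -c "
from h import *
go([.4525,.08,.15],4)"
```

```text
26.9 [ 0.5074 -0.2484  0.1283] ydir -53.2 F [ 0.1 -0.2 -0.6] gap 0.941 grip 0.0 q [-26.1  22.1  -3.6  64.4  -0.  117.1]
blue [244, 168, 71, 104, 6530] [0.4738, -0.234, 36.5872, 103.7623, 63.52]
blue [362, 171, 77, 103, 5977] [0.5382, -0.3241, 36.4439, 103.2831, 63.7534]
  in carrier mm [-57.1 -58.2] off [-1.1  1.8] yaw -0.2
  in carrier mm [ 53.5 -60.6] off [-2.5 -0.6] yaw -0.4
shift [ 0.1531 -0.2955 -0.0216] twist -0.9983 alt 2.1433 q6 117.1
```

Request:
drive_tool --plan '[[[0.153,-0.295,-0.022],-0.998],[[0.153,-0.295,-0.022],-0.998],[[0.153,-0.295,-0.022],-0.998],[[0.153,-0.295,-0.022],-0.998],[[0.153,-0.295,-0.022],-0.998],[[0.153,-0.295,-0.022],-0.998],[[0.153,-0.295,-0.022],-0.998],[[0.153,-0.295,-0.022],-0.998],[[0.153,-0.295,-0.022],-0.998],[[0.153,-0.295,-0.022],-0.998],[[0.153,-0.295,-0.022],-0.998],[[0.153,-0.295,-0.022],-0.998]]' --gripper 0

```text
clock: 28.15
ee_pos: [0.4538, 0.0783, 0.1511]
ee_rot: [[-0.068, 0.998, -0.0], [0.998, 0.068, -0.0], [-0.0, -0.0, -1.0]]
contact_force: [-0.2, 0.7, 0.1]
finger_gap: 0.999
grip_force: 0.0
```

```bash
python3 - <<'E'
from blue import *
r=blue(.017,near=[.45,.09],R=.06)
for x in r: go([x[0]+.001,x[1]-.001,-.003],x[2]+90)
E
```

```text
28.15 [0.4538 0.0783 0.1511] ydir 3.87 F [-0.2  0.7  0.1] gap 0.999 grip 0.0 q [  9.8   9.4 -17.2  63.4  -0.   95.9]
blue [277, 126, 68, 101, 6195] [0.4504, 0.0944, -86.0938, 102.8824, 65.4559]
shift [ 0.0151 -0.0014  0.1541] twist -0.0003 alt 3.1413 q6 95.9
```

Request:
drive_tool --plan '[[[0.015,0,0.03],0],[[0.015,0,0.07],0],[[0.015,0,0.1],0],[[0.015,0,0.12],0],[[0.015,0,0.135],0],[[0.015,0,0.147],0],[[0.015,0,0.154],0],[[0.015,0,0.154],0],[[0.015,0,0.154],0]]'

```text
clock: 29.1
ee_pos: [0.4531, 0.094, -0.0023]
ee_rot: [[-0.069, 0.998, 0.0], [0.998, 0.069, 0.0], [0.0, 0.0, -1.0]]
contact_force: [-0.6, 0.3, 0.1]
finger_gap: 1.001
grip_force: 0.0
```

Request:
drive_tool --plan '[[[0,0,0],0],[[0,0,0],0],[[0,0,0],0],[[0,0,0],0],[[0,0,0],0],[[0,0,-0.02],0],[[0,0,-0.05],0],[[0,0,-0.08],0],[[0,0,-0.08],0],[[0,0,-0.08],0]]' --gripper 150 --newtons 40

```text
clock: 30.1
ee_pos: [0.4533, 0.0942, 0.0779]
ee_rot: [[-0.069, 0.998, 0.002], [0.998, 0.069, 0.0], [0.0, 0.002, -1.0]]
contact_force: [-0.2, 1.0, -0.8]
finger_gap: 0.802
grip_force: 47.0
```

```bash
cat > hold.py <<'E'
from blue import *
import sys
s0=ctrl.sense(); r=blue(s0["ee_pos"][2]+.003+.017,near=s0["ee_pos"][:2],R=.05); s=ctrl.sense(); bay=np.array(eval(sys.argv[1]))
for x in r:
    e=(np.array(s["ee_rot"]).T@(np.array([x[0],x[1],s["ee_pos"][2]])-s["ee_pos"])); off=e[0]+x[3]/2000-.0525; print("in tool",e.round(4),"front-edge offset",round(off,4))
t=bay-off*np.array([.801,.599]); print("target",t.round(4)); go([*t,.042],-53.2)
E
python3 hold.py .5691,-.1641
```

```text
30.1 [0.4533 0.0942 0.0779] ydir 3.98 F [-0.2  1.  -0.8] gap 0.802 grip 46.98975384235382 q [ 11.7  12.9 -24.2  52.8  -0.   97.8]
blue [240, 178, 139, 181, 19978] [0.4506, 0.0964, -86.3144, 103.8412, 63.527]
in tool [ 0.0025 -0.0019 -0.    ] front-edge offset 0.0019
target [ 0.5676 -0.1652]
shift [-0.2666  0.0967  0.0351] twist 0.998 alt -2.1436 q6 97.8
```

Request:
drive_tool --plan '[[[-0.045,0.016,0],0.14],[[-0.09,0.032,0],0.28],[[-0.135,0.049,0],0.42],[[-0.18,0.065,0],0.56],[[-0.225,0.081,0],0.7],[[-0.2665,0.0967,0],0.84],[[-0.2665,0.0967,0],0.998],[[-0.2665,0.0967,0],0.998],[[-0.2665,0.0967,0.015],0.998],[[-0.2665,0.0967,0.03],0.998],[[-0.2665,0.0967,0.036],0.998],[[-0.2665,0.0967,0.036],0.998],[[-0.2665,0.0967,0.036],0.998]]'

```text
clock: 31.45
ee_pos: [0.5677, -0.1647, 0.0416]
ee_rot: [[0.8, 0.601, -0.0], [0.601, -0.8, 0.0], [-0.0, -0.0, -1.0]]
contact_force: [-0.1, 0.5, -0.6]
finger_gap: 0.792
grip_force: 47.0
```

```bash
python3 hold.py .5691,-.1641
```

```text
31.45 [ 0.5677 -0.1647  0.0416] ydir -53.09 F [-0.1  0.5 -0.6] gap 0.792 grip 46.95692718029022 q [-16.2  28.5  -6.8  54.6   0.  126.9]
blue [240, 178, 139, 181, 20154] [0.5681, -0.162, 36.6795, 104.7293, 63.9308]
in tool [ 0.0018 -0.0023 -0.    ] front-edge offset 0.0016
target [ 0.5678 -0.1651]
shift [-0.0003  0.     -0.0001] twist 0.0015 alt -3.1401 q6 126.9
```

Request:
drive_tool --plan '[[[0,0,0.012],0],[[0,0,0.022],0],[[0,0,0.028],0],[[0,0,0.031],0],[[0,0,0.0325],0],[[0,0,0.0325],0]]'

```text
clock: 32.1
ee_pos: [0.5678, -0.1651, 0.0087]
ee_rot: [[0.801, 0.599, -0.0], [0.599, -0.801, 0.0], [-0.0, -0.0, -1.0]]
contact_force: [-0.4, 0.8, -0.5]
finger_gap: 0.794
grip_force: 46.9
```

Request:
drive_tool --plan '[[[0,0,0.0],0],[[0,0,0.0],0],[[0,0,0.0],0],[[0,0,0.0],0],[[0,0,-0.03],0],[[0,0,-0.07],0],[[0,0.03,-0.11],0],[[0,0.03,-0.14],0],[[0,0.03,-0.14],0],[[0,0.03,-0.14],0]]' --gripper 15

```text
clock: 33.1
ee_pos: [0.586, -0.1892, 0.149]
ee_rot: [[0.801, 0.599, 0.001], [0.599, -0.801, -0.0], [0.001, 0.001, -1.0]]
contact_force: [-0.9, 0.1, -0.8]
finger_gap: 0.944
grip_force: 0.0
```

```bash
python3 bays.py; python3 -c "
from h import *
go([.557,.087,.15],-1)"
```

```text
33.1 [ 0.586  -0.1892  0.149 ] ydir -53.21 F [-0.9  0.1 -0.8] gap 0.944 grip 0.0 q [-17.9  27.3   7.5  70.1   0.  125.3]
blue [0, 0, 89, 97, 5067] [0.5589, 0.0773, 88.5038, 73.8222, 62.3324]
blue [246, 144, 68, 102, 6065] [0.5667, -0.163, 36.7925, 103.4815, 63.0594]
blue [256, 257, 58, 77, 4031] [0.4739, -0.2334, 36.5776, 101.1138, 61.9538]
blue [355, 260, 46, 76, 2352] [0.5352, -0.3205, 36.8163, 100.4524, 53.9813]
  in carrier mm [-58.3  58.7] off [-2.3 -1.3] yaw -0.0
  in carrier mm [-57.6 -57.7] off [-1.6  2.3] yaw -0.2
  in carrier mm [ 48.9 -60.8] off [-7.1 -0.8] yaw 0.0
shift [ 0.1426 -0.2379 -0.0018] twist -0.911 alt 2.2306 q6 125.3
```

Request:
drive_tool --plan '[[[0.143,-0.238,-0.002],-0.911],[[0.143,-0.238,-0.002],-0.911],[[0.143,-0.238,-0.002],-0.911],[[0.143,-0.238,-0.002],-0.911],[[0.143,-0.238,-0.002],-0.911],[[0.143,-0.238,-0.002],-0.911],[[0.143,-0.238,-0.002],-0.911],[[0.143,-0.238,-0.002],-0.911],[[0.143,-0.238,-0.002],-0.911],[[0.143,-0.238,-0.002],-0.911],[[0.143,-0.238,-0.002],-0.911],[[0.143,-0.238,-0.002],-0.911]]' --gripper 0

```text
clock: 34.35
ee_pos: [0.5577, 0.0866, 0.1507]
ee_rot: [[0.019, 1.0, -0.0], [1.0, -0.019, -0.0], [-0.0, -0.0, -1.0]]
contact_force: [-0.0, -0.9, -0.7]
finger_gap: 1.0
grip_force: 0.0
```

```bash
python3 - <<'E'
from blue import *
cv2.imwrite("pics/w9.png",snapshot("wrist")[:,:,::-1])
r=blue(.017,near=[.557,.1],R=.08)
for x in r: go([x[0]+.0018,x[1]-.001,-.003],x[2]+90)
E
```

```text
34.4 [0.5577 0.0867 0.1508] ydir -1.06 F [-0.3 -0.7  0.5] gap 0.996 grip 0.0 q [ 8.8 21.3 -1.4 67.3  0.  99.9]
blue [278, 128, 67, 101, 6199] [0.556, 0.1011, 88.6628, 103.5502, 65.2597]
shift [ 0.0132 -0.0002  0.1538] twist 0.0051 alt -3.1365 q6 99.9
```

View pics/w9.png

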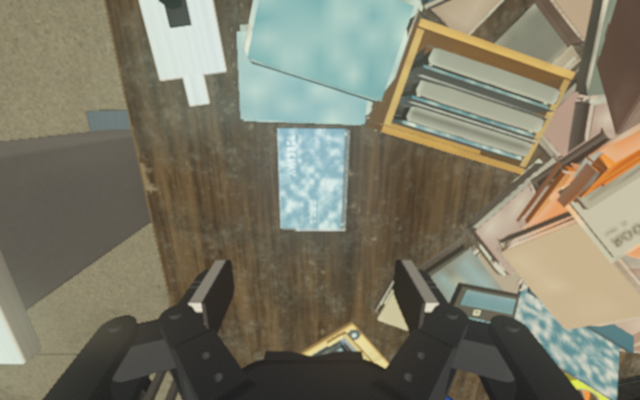

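The last cassette lies alone at (312,180), close to the heap at row 125, but the fingers at its middle clear it.

Request:
drive_tool --plan '[[[0.013,0,0.03],0.005],[[0.013,0,0.07],0.005],[[0.013,0,0.1],0.005],[[0.013,0,0.12],0.005],[[0.013,0,0.135],0.005],[[0.013,0,0.147],0.005],[[0.013,0,0.154],0.005],[[0.013,0,0.154],0.005],[[0.013,0,0.154],0.005]]'

```text
clock: 35.35
ee_pos: [0.5583, 0.1002, -0.0026]
ee_rot: [[0.023, 1.0, 0.001], [1.0, -0.023, 0.0], [0.0, 0.001, -1.0]]
contact_force: [-0.0, -0.4, 0.5]
finger_gap: 0.999
grip_force: 0.0
```

Request:
drive_tool --plan '[[[0,0,0],0],[[0,0,0],0],[[0,0,0],0],[[0,0,0],0],[[0,0,0],0],[[0,0,-0.02],0],[[0,0,-0.05],0],[[0,0,-0.08],0],[[0,0,-0.08],0],[[0,0,-0.08],0]]' --gripper 150 --newtons 40

```text
clock: 36.35
ee_pos: [0.5585, 0.1003, 0.0776]
ee_rot: [[0.022, 1.0, 0.002], [1.0, -0.022, 0.0], [0.0, 0.002, -1.0]]
contact_force: [-0.8, -0.6, -1.0]
finger_gap: 0.792
grip_force: 46.4
```

```bash
python3 hold.py .6362,-.2538
```

```text
36.35 [0.5585 0.1003 0.0776] ydir -1.29 F [-0.8 -0.6 -1. ] gap 0.792 grip 46.36562883853912 q [ 10.2  24.2  -8.2  57.6   0.  101.5]
blue [239, 177, 140, 181, 20288] [0.5559, 0.1035, 88.885, 103.3554, 63.7401]
in tool [ 0.0033 -0.0019 -0.    ] front-edge offset 0.0025
target [ 0.6342 -0.2553]
shift [-0.3536  0.0844  0.0346] twist 0.906 alt -2.2356 q6 101.5
```

Request:
drive_tool --plan '[[[-0.03,0.007,-0.03],0.1],[[-0.07,0.017,-0.055],0.24],[[-0.115,0.027,-0.055],0.38],[[-0.16,0.038,-0.055],0.52],[[-0.205,0.049,-0.055],0.66],[[-0.25,0.06,-0.055],0.8],[[-0.295,0.07,-0.055],0.906],[[-0.34,0.081,-0.055],0.906],[[-0.3535,0.0844,-0.055],0.906],[[-0.3535,0.0844,-0.055],0.906],[[-0.3535,0.0844,-0.02],0.906],[[-0.3535,0.0844,0.01],0.906],[[-0.3535,0.0844,0.03],0.906],[[-0.3535,0.0844,0.035],0.906],[[-0.3535,0.0844,0.035],0.906],[[-0.3535,0.0844,0.035],0.906]]'

```text
clock: 38.0
ee_pos: [0.6349, -0.2549, 0.043]
ee_rot: [[0.8, 0.599, 0.001], [0.599, -0.8, -0.0], [0.001, 0.001, -1.0]]
contact_force: [0.6, -0.2, -0.6]
finger_gap: 0.795
grip_force: 46.3
```

```bash
python3 hold.py .6362,-.2538
```

```text
38.0 [ 0.6349 -0.2549  0.043 ] ydir -53.17 F [ 0.6 -0.2 -0.6] gap 0.795 grip 46.31453454494476 q [-21.9  38.8  11.1  62.2   0.  121.3]
blue [240, 177, 139, 180, 20208] [0.636, -0.2518, 36.6428, 103.5972, 64.1611]
in tool [ 0.0028 -0.0021 -0.    ] front-edge offset 0.0021
target [ 0.6345 -0.255 ]
shift [-0.0004 -0.0004  0.0012] twist 0.0003 alt -3.1413 q6 121.3
```

Request:
drive_tool --plan '[[[0,0,0.012],0],[[0,0,0.022],0],[[0,0,0.028],0],[[0,0,0.031],0],[[0,0,0.033],0],[[0,0,0.033],0]]'

```text
clock: 38.65
ee_pos: [0.6343, -0.2552, 0.0086]
ee_rot: [[0.801, 0.599, -0.0], [0.599, -0.801, 0.0], [-0.0, -0.0, -1.0]]
contact_force: [-0.0, 0.2, -0.2]
finger_gap: 0.793
grip_force: 46.3
```

Request:
drive_tool --plan '[[[0,0,0.0],0],[[0,0,0.0],0],[[0,0,0.0],0],[[0,0,0.0],0],[[0,0,-0.03],0],[[0,0,-0.07],0],[[-0.03,-0.056,-0.12],0],[[-0.04,-0.056,-0.17],0],[[-0.04,-0.056,-0.2],0],[[-0.04,-0.056,-0.2],0],[[-0.04,-0.056,-0.2],0]]' --gripper 15

```text
clock: 39.75
ee_pos: [0.5694, -0.2346, 0.2108]
ee_rot: [[0.801, 0.599, 0.003], [0.599, -0.801, -0.001], [0.002, 0.003, -1.0]]
contact_force: [0.5, 0.3, -0.7]
finger_gap: 0.942
grip_force: 0.0
```

```bash
python3 bays.py; python3 look.py top bar;python3 -c "
from h import *
go([.4387,.27,.2],6)"
```

```text
39.75 [ 0.5694 -0.2346  0.2108] ydir -53.21 F [ 0.5  0.3 -0.7] gap 0.942 grip 0.0 q [-22.4  26.4  14.9  78.4   0.  120.8]
blue [232, 101, 59, 91, 4758] [0.5664, -0.1636, 36.731, 101.4213, 63.3938]
blue [331, 101, 60, 91, 4919] [0.6328, -0.2523, 36.904, 101.4072, 64.6953]
blue [242, 200, 52, 76, 3529] [0.4752, -0.2331, 36.2846, 105.0875, 63.0244]
blue [329, 202, 54, 75, 3530] [0.5395, -0.3222, 36.5253, 103.9632, 64.3466]
  in carrier mm [-58.   58.2] off [-2.  -1.8] yaw -0.1
  in carrier mm [52.8 58.2] off [-3.2 -1.8] yaw 0.1
  in carrier mm [-57.  -56.5] off [-1.   3.5] yaw -0.5
  in carrier mm [ 52.8 -58.4] off [-3.2  1.6] yaw -0.3
39.8 [ 0.5689 -0.2344  0.209 ] ydir -53.2 F [0.6 0.1 0.7] gap 0.937 grip 0.0 q [-22.4  26.5  14.8  78.3   0.  120.8]
bar 0.57 [208. 221. 275. 246.] [  0.4399   0.285  -84.2965 216.1431  65.9334]
shift [ 0.1982 -0.4813  0.008 ] twist -1.0332 alt 2.1084 q6 120.8
```

All four are seated within play. Next, the bar.

Request:
drive_tool --plan '[[[0.198,-0.481,0.03],-1.03],[[0.198,-0.481,0.03],-1.03],[[0.198,-0.481,0.03],-1.03],[[0.198,-0.481,0.03],-1.03],[[0.198,-0.481,0.03],-1.03],[[0.198,-0.481,0.03],-1.03],[[0.198,-0.481,0.03],-1.03],[[0.198,-0.481,0.03],-1.03],[[0.198,-0.481,0.03],-1.03],[[0.198,-0.481,0.03],-1.03],[[0.198,-0.481,0.03],-1.03],[[0.198,-0.481,0.03],-1.03],[[0.198,-0.481,0.03],-1.03],[[0.198,-0.481,0.03],-1.03],[[0.198,-0.481,0.03],-1.03]]' --gripper 100

```text
clock: 41.4
ee_pos: [0.4394, 0.2686, 0.1786]
ee_rot: [[-0.1, 0.995, -0.0], [0.995, 0.1, -0.0], [-0.0, -0.0, -1.0]]
contact_force: [-0.4, 0.2, -0.4]
finger_gap: 0.606
grip_force: 0.0
```

```bash
cat > bar.py <<'E'
from fit import *
import sys
def barpose(z0=0,save=None):
    s=st(); im=snapshot("wrist"); c=calibration("wrist")
    if save: cv2.imwrite(save,im[:,:,::-1])
    for d in finder.silhouettes("wrist","bar")[:2]:
        print("sil",round(d["p"],2),np.round(d["extent"]),np.round(rect(c,d["region"],z0+.008),4))
        e=np.round(d["extent"]).astype(int); sub=np.zeros((400,640),np.uint8); sub[max(e[1],0):e[3],max(e[0],0):e[2]]=1
        g=cv2.cvtColor(im,cv2.COLOR_RGB2HSV); dark=((g[...,2]<60)&(d["region"]|(cv2.morphologyEx(d["region"].astype(np.uint8),cv2.MORPH_CLOSE,np.ones((31,31)))>0))).astype(np.uint8)
        n,l,st_,ce=cv2.connectedComponentsWithStats(dark)
        for i in range(1,n):
            if st_[i][4]>200: print("  dark",st_[i].tolist(),np.round(rect(c,l==i,z0+.032),4))
        w=((g[...,1]<60)&(g[...,2]>150)&(sub>0)).astype(np.uint8)|dark
        w=cv2.morphologyEx(w,cv2.MORPH_CLOSE,np.ones((5,5)))
        print("  white",np.round(rect(c,w>0,z0+.008),4))
    for d in finder.landmark_of("wrist","bar")[:2]: print("lm",round(d["p"],2),unproj(c,d["position"],z0).round(4))
if __name__=="__main__": barpose(float(sys.argv[1]),sys.argv[2] if len(sys.argv)>2 else None)
E
python3 bar.py 0 pics/w10.png
```

```text
41.4 [0.4394 0.2686 0.1786] ydir 5.73 F [-0.4  0.2 -0.4] gap 0.606 grip 0.0 q [ 31.4  14.9  -6.2  69.   -0.  115.7]
sil 0.77 [287.  60. 343. 262.] [  0.4397   0.2873 -84.3454 223.6154  63.6471]
  white [  0.4391   0.2868 -84.1619 222.7255  64.643 ]
lm 0.87 [[0.4444 0.2866]]
```

View pics/w10.png

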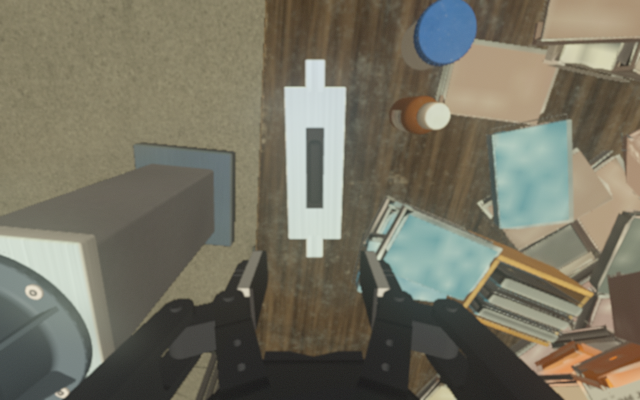

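The bar is at (315,158) with its handle at (315,168). The bottle, at (425,115), is clear of the fingers. Next I'll refine the handle centre.

```bash
python3 - <<'E'
from fit import *
im=cv2.imread("pics/w10.png"); c=calibration("wrist"); g=im.max(2)
m=np.zeros((400,640),np.uint8); m[110:225,296:336]=(g[110:225,296:336]<95)
r=rect(c,m,.032); print("handle",np.round(r,4))
w=np.zeros((400,640),np.uint8); w[50:270,270:360]=(im.min(2)[50:270,270:360]>150); w|=m
w=cv2.morphologyEx(w,cv2.MORPH_CLOSE,np.ones((9,9)))
print("plate",np.round(rect(c,w,.008),4))
go([r[0],r[1],.0125],r[2]+90); go([.4394,.2868,.0125],5.8)
E
```

```text
handle [  0.4386   0.2923 -83.8442  81.1978  14.129 ]
plate [  0.4393   0.2875 -84.2819 223.7105  64.322 ]
shift [0.0234 0.0015 0.1663] twist -0.007 alt 3.1345 q6 115.7
shift [0.0178 0.0018 0.1663] twist -0.0008 alt 3.1408 q6 115.7
```

Request:
drive_tool --plan '[[[0.018,0.0015,0.04],0],[[0.018,0.0015,0.08],0],[[0.018,0.0015,0.11],0],[[0.018,0.0015,0.135],0],[[0.018,0.0015,0.15],0],[[0.018,0.0015,0.16],0],[[0.018,0.0015,0.165],0],[[0.018,0.0015,0.165],0],[[0.018,0.0015,0.165],0]]'

```text
clock: 42.45
ee_pos: [0.4393, 0.2878, 0.0145]
ee_rot: [[-0.101, 0.995, 0.001], [0.995, 0.101, 0.001], [0.0, 0.001, -1.0]]
contact_force: [-0.2, 0.6, -0.8]
finger_gap: 0.606
grip_force: 0.0
```

Request:
drive_tool --plan '[[[0,0,0],0],[[0,0,0],0],[[0,0,0],0],[[0,0,0],0],[[0,0,0],0],[[0,0,0],0],[[0,0,0],0]]' --gripper 255 --newtons 60

```text
clock: 43.15
ee_pos: [0.4391, 0.2878, 0.0144]
ee_rot: [[-0.101, 0.995, 0.001], [0.995, 0.101, 0.001], [0.0, 0.001, -1.0]]
contact_force: [-0.9, -0.1, 7.6]
finger_gap: 0.144
grip_force: 59.8
```

Request:
drive_tool --plan '[[[0,0,-0.03],0],[[0,0,-0.07],0],[[0,0,-0.11],0],[[0,0,-0.12],0],[[0,0,-0.12],0],[[0,0,-0.12],0]]'

```text
clock: 43.75
ee_pos: [0.4383, 0.2872, 0.1326]
ee_rot: [[-0.101, 0.995, -0.001], [0.995, 0.101, -0.001], [-0.001, -0.001, -1.0]]
contact_force: [-0.5, 0.7, -2.2]
finger_gap: 0.145
grip_force: 59.1
```

```bash
python3 - <<'E'
from fit import *
s=st(); im=snapshot("wrist"); c=calibration("wrist"); cv2.imwrite("pics/w11.png",im[:,:,::-1])
z=s["ee_pos"][2]-.0144+.008
for d in finder.silhouettes("wrist","bar")[:2]:
    r=rect(c,d["region"],z); e=np.array(s["ee_rot"]).T@(np.array([r[0],r[1],s["ee_pos"][2]])-s["ee_pos"])
    k=np.argwhere(d["region"]); 
    w=unproj(c,k[:,::-1],z); L=(np.c_[w,np.full(len(w),s["ee_pos"][2])]-s["ee_pos"])@np.array(s["ee_rot"])
    print(round(d["p"],2),np.round(d["extent"]),np.round(r,4),e.round(4),"tool x max",L[:,0].max().round(4),"y range at front",L[L[:,0]>L[:,0].max()-.012][:,1].min().round(4),L[L[:,0]>L[:,0].max()-.012][:,1].max().round(4))
go([.5546,-.2449,.135],-53.2)
E
```

```text
43.75 [0.4383 0.2872 0.1326] ydir 5.82 F [-0.5  0.7 -2.2] gap 0.145 grip 59.083494544029236 q [ 33.2  17.3  -9.8  63.    0.  117.4]
0.78 [252.  46. 376. 358.] [  0.4367   0.3044 -84.1794 186.9136  64.1472] [ 0.0173  0.0001 -0.    ] tool x max 0.1107 y range at front -0.0101 0.0099
shift [-0.541   0.0621 -0.0024] twist 1.0301 alt -2.1115 q6 117.4
```

```bash
python3 -c "
from h import *
go([.5556,-.2442,.13],-53.2)"
```

```text
shift [-0.5404  0.0632  0.0026] twist 1.0301 alt -2.1115 q6 117.4
```

Request:
drive_tool --plan '[[[-0.04,0.005,-0.02],0.06],[[-0.08,0.009,-0.02],0.12],[[-0.12,0.014,-0.02],0.2],[[-0.16,0.019,-0.02],0.28],[[-0.2,0.023,-0.02],0.36],[[-0.24,0.028,-0.02],0.44],[[-0.28,0.033,-0.02],0.52],[[-0.32,0.037,-0.02],0.6],[[-0.36,0.042,-0.02],0.68],[[-0.4,0.047,-0.02],0.78],[[-0.44,0.051,-0.02],0.88],[[-0.48,0.056,-0.02],0.96],[[-0.52,0.061,-0.02],1.03],[[-0.54,0.063,-0.02],1.03],[[-0.54,0.063,-0.01],1.03],[[-0.54,0.063,0],1.03],[[-0.54,0.063,0],1.03],[[-0.54,0.063,0],1.03]]'

```text
clock: 45.65
ee_pos: [0.5558, -0.2422, 0.1333]
ee_rot: [[0.8, 0.6, -0.001], [0.6, -0.8, 0.001], [-0.001, -0.001, -1.0]]
contact_force: [0.5, 0.2, -2.2]
finger_gap: 0.146
grip_force: 59.1
```

```bash
python3 - <<'E'
from fit import *
s=st(); im=snapshot("wrist"); c=calibration("wrist"); cv2.imwrite("pics/w12.png",im[:,:,::-1])
z=s["ee_pos"][2]-.0144+.008
for d in finder.silhouettes("wrist","bar")[:1]:
    k=np.argwhere(d["region"]); w=unproj(c,k[:,::-1],z); L=(np.c_[w,np.full(len(w),s["ee_pos"][2])]-s["ee_pos"])@np.array(s["ee_rot"])
    F=L[L[:,0]>L[:,0].max()-.012]; print(round(d["p"],2),"tool x max",L[:,0].max().round(4),"y front",F[:,1].min().round(4),F[:,1].max().round(4))
p=np.load("car.npy")
for b,ce in reds(im): print(b.tolist(),unproj(c,ce,.088).round(4))
print(W(p,np.array([[0,.146,0],[0,-.146,0.]])).round(4).tolist())
go([.5556,-.2442,.050],-53.2)
E
```

```text
45.65 [ 0.5558 -0.2422  0.1333] ydir -53.13 F [ 0.5  0.2 -2.2] gap 0.146 grip 59.070085287094116 q [-23.5  26.7   4.2  67.6   0.  119.6]
0.88 tool x max 0.1113 y front -0.0094 0.0103
[293, 0, 50, 9, 337] [[ 0.6701 -0.16  ]]
[[0.6715, -0.1574, 0.0], [0.4377, -0.3324, 0.0]]
shift [-0.0016  0.0008  0.0842] twist 0.001 alt -3.1406 q6 119.6
```

Request:
drive_tool --plan '[[[-0.0016,0.0008,0.03],0.001],[[-0.0016,0.0008,0.055],0.001],[[-0.0016,0.0008,0.07],0.001],[[-0.0016,0.0008,0.076],0.001],[[-0.0016,0.0008,0.076],0.001],[[-0.0016,0.0008,0.076],0.001]]'

```text
clock: 46.35
ee_pos: [0.556, -0.245, 0.0589]
ee_rot: [[0.801, 0.598, 0.001], [0.598, -0.801, -0.001], [0.001, 0.001, -1.0]]
contact_force: [-0.1, -0.6, -1.6]
finger_gap: 0.149
grip_force: 59.1
```

```bash
python3 - <<'E'
from fit import *
st(); im=snapshot("wrist"); cv2.imwrite("pics/w13.png",cv2.resize(im[:,200:440,::-1],None,fx=1.5,fy=1.5,interpolation=cv2.INTER_CUBIC))
go([.5556,-.2442,.0435],-53.2)
E
```

```text
46.35 [ 0.556  -0.245   0.0589] ydir -53.24 F [-0.1 -0.6 -1.6] gap 0.149 grip 59.143792390823364 q [-23.8  29.4  -2.7  57.8  -0.  119.5]
shift [ 0.0001 -0.0011  0.0155] twist -0.0008 alt 3.1408 q6 119.5
```

View pics/w13.png

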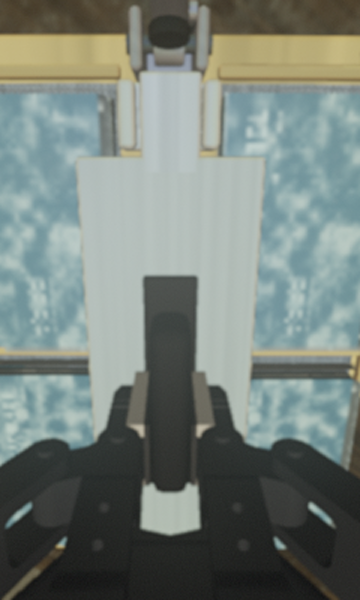

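The tongue (x≈170) sits centred between the saddle cheeks (134–205), so I can lower it straight down.

Request:
drive_tool --plan '[[[0,0,0.005],0],[[0,0,0.009],0],[[0,0,0.012],0],[[0,0,0.014],0],[[0,0,0.0155],0],[[0,0,0.0155],0],[[0,0,0.0155],0]]'

```text
clock: 47.1
ee_pos: [0.5554, -0.2449, 0.0429]
ee_rot: [[0.801, 0.598, 0.0], [0.598, -0.801, -0.0], [0.0, 0.0, -1.0]]
contact_force: [-5.1, 1.6, 8.5]
finger_gap: 0.147
grip_force: 60.7
```

Seated height reached (TCP 0.0429) with light contact. I'll release and move above the left clamp.

Request:
drive_tool --plan '[[[0,0,0],0],[[0,0,0],0],[[0,0,0],0],[[0,0,0],0],[[0,0,-0.03],0],[[0,0,-0.07],0],[[0,0,-0.11],0],[[0,0,-0.15],0],[[0,0,-0.17],0],[[0,0,-0.17],0],[[0,0,-0.17],0]]' --gripper 105

```text
clock: 48.2
ee_pos: [0.5555, -0.2449, 0.2121]
ee_rot: [[0.801, 0.598, 0.0], [0.598, -0.801, -0.0], [0.0, 0.0, -1.0]]
contact_force: [-0.5, 0.1, -1.3]
finger_gap: 0.592
grip_force: 0.0
```

```bash
python3 - <<'E'
from fit import *
s=st(); im=snapshot("wrist"); c=calibration("wrist"); cv2.imwrite("pics/w14.png",im[:,:,::-1])
p=np.load("car.npy")
for d in finder.silhouettes("wrist","bar")[:1]: print(round(d["p"],2),np.round(d["extent"]),np.round(rect(c,d["region"],.0365),4))
P=[[x,y,.0365] for x,y in((-.032,.0865),(.032,.0865),(.032,-.0865),(-.032,-.0865),(0,.1125),(0,-.1125))]
print("expected px",proj(c,W(p,np.array(P))).round(1).tolist())
for b,ce in reds(im): print(b.tolist(),unproj(c,ce,.088).round(4))
go([.6715,-.1574,.11],-53.2)
E
```

```text
48.2 [ 0.5555 -0.2449  0.2121] ydir -53.26 F [-0.5  0.1 -1.3] gap 0.592 grip 0.0 q [-23.8  25.4  13.7  78.2  -0.  119.5]
0.71 [287.  80. 342. 270.] [  0.5544  -0.245   36.4585 222.0868  64.0453]
expected px [[283.1, 105.7], [343.3, 105.7], [338.6, 250.9], [287.9, 250.9], [313.2, 79.2], [313.3, 268.9]]
[296, 22, 35, 15, 463] [[ 0.6717 -0.1571]]
[301, 314, 25, 10, 179] [[ 0.4359 -0.3329]]
shift [ 0.1457 -0.      0.1009] twist -0.001 alt 3.1406 q6 119.5
```

Request:
drive_tool --plan '[[[0.05,0,0.03],0],[[0.1,0,0.06],0],[[0.1457,0,0.08],0],[[0.1457,0,0.08],0],[[0.1457,0,0.08],0],[[0.1457,0,0.1],0],[[0.1457,0,0.12],0],[[0.1457,0,0.132],0],[[0.1457,0,0.132],0],[[0.1457,0,0.132],0]]'

```text
clock: 49.3
ee_pos: [0.672, -0.1583, 0.0812]
ee_rot: [[0.802, 0.598, 0.0], [0.598, -0.802, -0.0], [0.0, 0.0, -1.0]]
contact_force: [0.9, 0.1, 0.5]
finger_gap: 0.588
grip_force: 0.0
```

Request:
drive_tool --plan '[[[0,0,0],0],[[0,0,0],0],[[0,0,0],0],[[0,0,0],0],[[0,0,0],0],[[0,0,0],0]]' --gripper 200 --newtons 25

```text
clock: 49.9
ee_pos: [0.6726, -0.1578, 0.0816]
ee_rot: [[0.801, 0.598, 0.001], [0.598, -0.801, -0.0], [0.001, 0.001, -1.0]]
contact_force: [-3.3, 0.3, 6.9]
finger_gap: 0.318
grip_force: 24.2
```

Request:
drive_tool --plan '[[[-0.005,0,-0.002],0],[[-0.011,0,-0.0045],0],[[-0.018,0,-0.006],0],[[-0.025,0,-0.006],0],[[-0.037,0,-0.0045],0],[[-0.045,0,-0.002],0],[[-0.051,0,0.001],0],[[-0.056,0,0.005],0],[[-0.06,0,0.0085],0],[[-0.064,0,0.013],0],[[-0.068,0,0.019],0],[[-0.07,0,0.023],0],[[-0.072,0,0.027],0],[[-0.072,0,0.028],0],[[-0.072,0,0.028],0]]'

```text
clock: 51.4
ee_pos: [0.613, -0.2019, 0.0525]
ee_rot: [[0.802, 0.597, -0.002], [0.597, -0.802, -0.002], [-0.002, 0.0, -1.0]]
contact_force: [-8.5, -4.5, 6.2]
finger_gap: 0.318
grip_force: 30.2
```

Request:
drive_tool --plan '[[[0,0,0],0],[[0,0,0],0],[[0,0,0],0],[[0,0,0],0],[[0,0,-0.03],0],[[0,0,-0.07],0],[[-0.05,0,-0.1],0],[[-0.08,0,-0.14],0],[[-0.08,0,-0.16],0],[[-0.08,0,-0.16],0],[[-0.08,0,-0.16],0]]' --gripper 110

```text
clock: 52.5
ee_pos: [0.5506, -0.2489, 0.2126]
ee_rot: [[0.801, 0.598, 0.001], [0.598, -0.801, -0.0], [0.001, 0.001, -1.0]]
contact_force: [-0.3, -0.2, -0.2]
finger_gap: 0.567
grip_force: 0.0
```

```bash
cat > chk.py <<'E'
from fit import *
s=st(); im=snapshot("wrist"); c=calibration("wrist"); cv2.imwrite("pics/chk.png",im[:,:,::-1])
p=np.load("car.npy")
for d in finder.silhouettes("wrist","bar")[:1]: print(round(d["p"],2),np.round(d["extent"]),np.round(rect(c,d["region"],.0365),4))
for b,ce in reds(im): print(b.tolist(),"at .060",unproj(c,ce,.060).round(4),"at .088",unproj(c,ce,.088).round(4))
print("shut L,R at .060; open",W(p,np.array([[0,.074,0],[0,-.074,0.],[0,.146,0],[0,-.146,0]])).round(4).tolist())
go([.4370,-.3326,.12],-53.2)
E
python3 chk.py
```

```text
52.5 [ 0.5506 -0.2489  0.2126] ydir -53.27 F [-0.3 -0.2 -0.2] gap 0.567 grip 0.0 q [-24.3  25.   13.1  78.1   0.  118.9]
[300, 310, 25, 10, 184] at .060 [[ 0.4168 -0.3466]] at .088 [[ 0.4359 -0.3325]]
shut L,R at .060; open [[0.6139, -0.2006, 0.0], [0.4954, -0.2892, 0.0], [0.6715, -0.1574, 0.0], [0.4377, -0.3324, 0.0]]
shift [-1.411e-01 -1.000e-04  9.130e-02] twist -0.0006 alt 3.141 q6 118.9
```

```bash
python3 - <<'E'
from fit import *
im=snapshot("wrist"); c=calibration("wrist"); p=np.load("car.npy")
q=proj(c,W(p,np.array([[0,.074,.06],[0,.146,.088]]))); print(q.round(0).tolist())
hsv=cv2.cvtColor(im,cv2.COLOR_RGB2HSV); m=(((hsv[...,0]<10)|(hsv[...,0]>170))&(hsv[...,1]>120)).astype(np.uint8)
n,l,s,ce=cv2.connectedComponentsWithStats(m); print([(s[i].tolist(),unproj(c,ce[i],.06).round(4).tolist()) for i in range(1,n) if s[i][4]>15])
u,v=q[0].round().astype(int); print(im[v-6:v+7:3,u])
print([(d["p"],np.round(d["position"])) for n in("clamp_left_grip","bar") for d in finder.landmark_of("wrist",n)])
E
```

```text
[[314.0, 112.0], [314.0, 21.0]]
[([301, 109, 26, 9, 231], [[0.6135, -0.2009]]), ([505, 112, 8, 10, 57], [[0.7281, -0.359]]), ([301, 309, 26, 12, 243], [[0.417, -0.3479]])]
[[171 177 186]
 [219  92  88]
 [236 101  95]
 [224  94  88]
 [179 126 124]]
[(0.81, array([312., 113.])), (0.64, array([316., 179.]))]
```

The left clamp is shut at its shut-on-bar position. Now the right one.

Request:
drive_tool --plan '[[[-0.05,0,0.03],0],[[-0.1,0,0.06],0],[[-0.142,0,0.08],0],[[-0.142,0,0.08],0],[[-0.142,0,0.08],0],[[-0.142,0,0.1],0],[[-0.142,0,0.12],0],[[-0.142,0,0.132],0],[[-0.142,0,0.132],0],[[-0.142,0,0.132],0]]' --gripper 105

```text
clock: 53.75
ee_pos: [0.4373, -0.3334, 0.0809]
ee_rot: [[0.801, 0.599, 0.0], [0.599, -0.801, -0.0], [0.0, 0.0, -1.0]]
contact_force: [1.1, -0.0, 1.0]
finger_gap: 0.587
grip_force: 0.0
```

Request:
drive_tool --plan '[[[0,0,0],0],[[0,0,0],0],[[0,0,0],0],[[0,0,0],0],[[0,0,0],0],[[0,0,0],0]]' --gripper 200 --newtons 25

```text
clock: 54.35
ee_pos: [0.4365, -0.3332, 0.0814]
ee_rot: [[0.801, 0.598, 0.0], [0.598, -0.801, 0.0], [0.001, -0.0, -1.0]]
contact_force: [-5.0, 7.6, 11.9]
finger_gap: 0.318
grip_force: 24.0
```

Request:
drive_tool --plan '[[[0.005,0,-0.002],0],[[0.011,0,-0.0045],0],[[0.018,0,-0.006],0],[[0.025,0,-0.006],0],[[0.037,0,-0.0045],0],[[0.045,0,-0.002],0],[[0.051,0,0.001],0],[[0.056,0,0.005],0],[[0.06,0,0.0085],0],[[0.064,0,0.013],0],[[0.068,0,0.019],0],[[0.07,0,0.023],0],[[0.072,0,0.027],0],[[0.072,0,0.028],0],[[0.072,0,0.028],0]]'

```text
clock: 55.85
ee_pos: [0.4954, -0.2894, 0.0532]
ee_rot: [[0.801, 0.599, 0.002], [0.599, -0.801, 0.002], [0.003, -0.0, -1.0]]
contact_force: [3.3, 10.5, 6.4]
finger_gap: 0.315
grip_force: 30.4
```

Request:
drive_tool --plan '[[[0,0,0],0],[[0,0,0],0],[[0,0,0],0],[[0,0,0],0],[[0,0,-0.03],0],[[0,0,-0.07],0],[[0.03,0,-0.1],0],[[0.06,0,-0.14],0],[[0.06,0,-0.17],0],[[0.06,0,-0.17],0],[[0.06,0,-0.17],0]]' --gripper 110

```text
clock: 56.95
ee_pos: [0.5426, -0.2548, 0.2224]
ee_rot: [[0.801, 0.598, 0.001], [0.598, -0.801, -0.0], [0.0, 0.001, -1.0]]
contact_force: [-0.3, 0.1, -0.8]
finger_gap: 0.571
grip_force: 0.0
```

```bash
sed -i 's/<6)|(hsv\[...,0\]>174))&(hsv\[...,1\]>170)/<10)|(hsv[...,0]>170))\&(hsv[...,1]>120)/' fit.py; python3 chk.py; python3 bays.py; python3 look.py top bar,tape_a
```

```text
56.95 [ 0.5426 -0.2548  0.2224] ydir -53.25 F [-0.3  0.1 -0.8] gap 0.571 grip 0.0 q [-25.2  24.4  13.6  79.2  -0.  118.1]
0.68 [290.  68. 340. 254.] [  0.5641  -0.2377  36.2622 195.6752  64.3916]
[301, 98, 25, 9, 214] at .060 [[ 0.6132 -0.2008]] at .088 [[ 0.6129 -0.2011]]
[500, 103, 7, 9, 50] at .060 [[ 0.7267 -0.3598]] at .088 [[ 0.7159 -0.3455]]
[301, 231, 23, 8, 160] at .060 [[ 0.4944 -0.2887]] at .088 [[ 0.5049 -0.281 ]]
shut L,R at .060; open [[0.6139, -0.2006, 0.0], [0.4954, -0.2892, 0.0], [0.6715, -0.1574, 0.0], [0.4377, -0.3324, 0.0]]
shift [-0.1304 -0.      0.1013] twist -0.0014 alt 3.1402 q6 118.1
57.05 [ 0.5417 -0.2547  0.2212] ydir -53.28 F [ 0.6 -0.2 -0.4] gap 0.57 grip 0.0 q [-25.2  24.4  13.5  79.1  -0.  118.1]
blue [233, 67, 58, 95, 4530] [0.5669, -0.1638, 36.611, 102.5882, 63.6421]
blue [333, 67, 60, 95, 4456] [0.6337, -0.2532, 36.8352, 102.4749, 64.9804]
blue [242, 172, 51, 78, 3270] [0.4728, -0.2334, 36.5948, 104.6535, 60.1431]
blue [330, 175, 54, 76, 3185] [0.538, -0.3249, 36.7898, 102.3183, 64.8567]
  in carrier mm [-57.6  58.4] off [-1.6 -1.6] yaw -0.2
  in carrier mm [54.  58.3] off [-2.  -1.7] yaw 0.0
  in carrier mm [-58.2 -58.6] off [-2.2  1.4] yaw -0.2
  in carrier mm [ 54.1 -61.2] off [-1.9 -1.2] yaw -0.0
57.1 [ 0.5416 -0.2547  0.2211] ydir -53.28 F [-0.3  0.  -0.3] gap 0.566 grip 0.0 q [-25.2  24.4  13.5  79.2  -0.  118.1]
bar 0.94 [380. 174. 418. 220.] [  0.5711  -0.2418  36.1049 169.4238  66.626 ]
tape_a 0.81 [384. 208. 407. 234.] [ 0.4816 -0.2247 43.8635 71.5041 61.7825]
tape_a 0.8 [362. 176. 393. 211.] [  0.5656  -0.1627  29.6467 108.8563  69.337 ]
tape_a 0.61 [388. 156. 419. 190.] [  0.6408  -0.2602  43.1542 108.6463  69.4532]
```

```bash
python3 -c "
from workcell import workorder
print(workorder.sign_off())"
```

```text
the job is handed in; nothing more can be done
None
```

I laid all four cassettes flat, each in a bay of its own, seated the bar with both tongues in the saddles, threw both clamps shut onto them and handed the job in at about 57 s; bay 2's cassette first sat on the end rib, so I re-laid it.

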